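Lock a quarter-turn stop behind a hinge plate in a slotted-channel welding jig

TASK

Set up the welding jig: drop the quarter-turn stop nut-first into the channel's slot behind the hinge plate, then slide it along to push the plate home against the end bracket, firmly but without ramming it, so that no gap is left. Holding it there, press the wing handle down against its spring and twist it a quarter turn clockwise (seen from above), then let it spring back up so that it is locked under the slot's lips, and let go. Use no more than light hand force and leave the other things on the bench where they are.

Things in the scene. Friction and masses are not known exactly. Their poses are not given: they have to be found in the camera images.
- rail: Welding jig, fixed: bare metal slotted channel 41 mm wide and high. Origin at bench level on the slot's centre line, under the end bracket's upright face, which looks to +x and rises to z = 75 mm; +x along the slot, z up. Channel to x = 310, top at z = 41. Slot mouth 22 mm wide, lips down to z = 34, cavity 36 mm wide. Feet 52 mm either side, 12 mm high, at x = -45 and 285.
- work: Hinge plate: loose dark steel flat 110 x 38 x 10 mm, about 0.45 kg, lying on the channel top between two cheeks (9 mm high, 41 mm apart, to rail x = 70 mm). Origin in the middle of its underside, +x the same way as the rail's. A 33 x 45 mm pipe stub stands 28 mm from the middle towards the bracket. 15 to 45 mm short of the bracket at first; slides at 3 to 7 N; 10 to 12 N seats it home.
- stop: Quarter-turn stop: loose bare steel part, 69 mm tall, about 0.24 kg, starting upright on the bench on its nut. Origin under the nut's middle, z up, x along nut and wing alike. In the slot with the wing along it, the collar stands on the channel top and the origin is at rail z = 30.5 mm; locked across and risen, at 26 mm (the lips sit on the nut inside its ridges).
- wing (a point): The stop's wing handle, point 12 mm below its top and 57 mm above the stop's origin, axes as the stop's. Wing 36 mm long (x), 12 mm thick (y), 32 mm high, on a disc 28 mm in diameter whose top is 37 mm above the stop's origin. From the collar standing on the channel, press it 7 mm or more (9 to 10 is ample, 12 is the end) before the nut can turn.
- nut (a point): Middle of the stop's hammer-head nut, 4 mm above the stop's origin, axes as the stop's. 34 mm long (x), 20.6 mm wide (y), 8 mm thick, with a 2.5 mm ridge on top near each end. Two opposite corners are cut away: inside the channel it turns clockwise only, and meets the walls a little past a quarter turn. Neck above it 18 mm diameter.
- collar: Round collar of the stop, 36 mm diameter, 10 mm high; its underside (origin) rests 10.5 mm above the stop's origin. It turns with the stop and slides up the neck against a spring: 4.5 N at rest, 12 N pressed 7 mm, 15 N at 9.5 mm. Its rim is what bears on the plate's end, 18 mm from the stop's axis.
- jack: A hex-based screw jack, 55 mm tall, 38 mm wide, standing near the stop; leave it alone. Origin at its underside.
- offcut: A square tube offcut, 40 x 40 x 50 mm, standing near the stop; leave it alone. Origin at its underside.
- clamp_a: A red screw clamp lying on the bench, 130 mm frame; leave it alone. Origin at its underside.
- clamp_b: A larger red screw clamp lying on the bench, 160 mm frame; leave it alone. Origin at its underside.
- square: A steel try square lying on the bench; leave it alone. Origin at its underside.
- file: A file with a wooden handle lying on the bench; leave it alone. Origin at its underside.
- tape: A black tape measure, 62 mm tall; leave it alone. Origin at its underside.
- hammer: A hammer lying on the bench; leave it alone. Origin at its underside.
Things that resemble listed ones, but are neither listed nor needed, are in the scene too. Leave any purple look-alike of the work alone.

How it is judged:
On the way, in this order (a step that is already met when the one before it is completed fails the run):
1. The stop is in the slot behind the plate: nut between the lips, wing along the slot, collar down on the channel (y of stop in the frame of rail between -0.004 and 0.004 m and x of stop in the frame of rail between 0.11 and 0.3 m and z of stop in the frame of rail below 0.0325 m and angle between the x axis of stop and the x axis of rail, either way round below 0.2 rad), for 0.1 s.
2. The stop, still in the slot, presses the plate firmly (over 7 N) home against the end bracket (y of stop in the frame of rail between -0.004 and 0.004 m and x of stop in the frame of rail between 0.11 and 0.3 m and x of work in the frame of rail below 0.0567 m and x of stop in the frame of work below 0.0747 m and contact force between stop and work above 7 N and z of stop in the frame of rail below 0.0325 m), for 0.2 s.
3. The nut, pressed below the lips, has been turned across the slot (y of stop in the frame of rail between -0.004 and 0.004 m and x of stop in the frame of rail between 0.11 and 0.3 m and angle between the x axis of stop and the y axis of rail, either way round below 0.35 rad and z of stop in the frame of rail below 0.0275 m), for 0.1 s.
At the end, for the whole second after the job is handed in: Stop upright in the slot and locked: wing across the slot within 0.3 rad, nut risen onto the lips (origin 24.7 to 27.5 mm above the bench). Plate flat, within 1.7 mm of the end bracket; collar within 1.7 mm of the plate. All released and at rest (y of stop in the frame of rail between -0.004 and 0.004 m and x of stop in the frame of rail between 0.11 and 0.3 m and x of work in the frame of rail below 0.0567 m and x of stop in the frame of work below 0.0747 m and z of work in the frame of rail below 0.0435 m and angle between work's own z axis and vertical below 0.06 rad and angle between the x axis of stop and the y axis of rail, either way round below 0.3 rad and z of stop in the frame of rail between 0.0247 and 0.0275 m and angle between stop's own z axis and vertical below 0.08 rad and linear speed of each of stop, work below 0.01 m/s and angular speed of stop below 0.1 rad/s); the robot touches nothing.
It fails at once if The stop rams the plate with more than 20 N (contact force between stop and work above 20 N).
It fails at once if The stop is pressed against the jig with more than 45 N (contact force between stop and rail above 45 N).
It fails at once if The plate is lifted or tipped off the channel (z of work in the frame of rail above 0.05 m or angle between work's own z axis and vertical above 0.2 rad).
It fails at once if Another thing on the bench is moved more than 20 mm (distance of any of jack, offcut, clamp_a, clamp_b, square, file, tape, hammer from where it was at the start of the episode above 0.02 m).
It also fails if it takes over 64 s, if anything falls off the work surface, if the arm or the gripper's body presses on something with over 40 N, if the wrist force passes 120 N, or if a joint passes its speed limit or range.

ROBOT

A 7-joint arm with a two-finger parallel gripper is mounted at the origin on the work surface. World frame = base frame: x ahead of the robot, y to its left, z up, the work surface at z = 0. Lengths are in m, angles in rad, forces in N, time in s.
With the tool pointing down it reaches from about 0.4 to 0.85 m from the base axis. Payload 4.5 kg.
Tool frame: the origin (TCP) lies midway between the tips of the shut fingers; the grasp point (between the pads) lies 19 mm behind it; x points along the fingers, y is the direction in which the jaws open and shut, and the axes are right-handed (so a half turn about x gives the same grasp; the last joint's range is limited). The gripper opens to 85 mm and grips with 20 to 120 N. Pads are 22 mm wide; open, the fingers measure 114 mm over their backs; the gripper's body (76 mm by 85 mm) begins 54 mm behind the grasp point. The pads swing forward as they close: fully open they stand 13 mm farther back than shut.
Start: joints at [1.24, 0.689, -0.195, 1.565, 0.157, 0.902, -0.215], TCP at [0.223, -0.584, 0.231] pointing down, gripper open.
Joint ranges: [-3.01, 3.01], [-0.46, 2.08], [-1.47, 1.51], [0.13, 2.56], [-1, 4.14], [0.04, 2.09], [-2.66, 2.66]. Speed limits (rad/s): [2.57, 2.57, 3.14, 3.14, 3.14, 3.14, 3.14].

INTERFACE

Orientations are given as a 3x3 rotation matrix whose columns are the frame's x, y, z axes.
In Python, from plant import arm gives the robot as it stands.
- The arm moves only by the tool send_rows, never from a script. Its argument "series" is one flat list of numbers, 7 for each row, row after row: the shift along the tool's x, y, z in m, then the turn, a rotation vector about the tool's x, y, z in degrees, then the opening in per cent of the stroke, from 0 (shut) to 100 (fully open). A call has 1 to 12 rows; each row is the pose to reach, as a shift and turn from the pose commanded when the call began, along the tool's axes at that moment; what a row does not reach only later rows make up. A row lasts 1/8 s, in which the tool goes at most 62.5 mm and 10.7 degrees, less where a joint would pass 70% of its speed; a pose out of reach is approached as far as the arm can. A call with a gripper value outside its range is refused whole. The fingers move at their own pace and stop on an object; "newtons" is the grip in N (left out, the last holds). Time passes only in rows, so rows that repeat a pose let the fingers close. It gives the time, the measured TCP pose, the force and the opening at its end, in the units of the state.
- arm.read_state(): the state, without advancing time (a new reading comes with each control period).
- arm.snapshot(name): name is "side" or "top"; returns a dict with "color" (420x560x3 uint8, blue, green, red), "fx", "fy", "cx", "cy" (pixels), "world_from_camera" (4x4, takes a point from camera to world coordinates). Camera axes: x right, y down, z forward; pixel columns grow to the right and rows downward; lengths in m; the calibration is good to about 2 mm. A picture is of the moment at which its call begins. There is no depth.
- arm.job_done(): hands the job in, once; it reports no verdict.
The state is a dict: "clock": time; "q": joint angles; "dq": joint speeds; "joint_torque": joint torques, N m; "ee_pos": TCP position; "ee_rot": TCP orientation; "ft_force": force on the tool from outside, world axes, zero at the start; "ft_torque": the same for the moment, N m; "finger_gap": finger opening in m.
Only numpy, scipy, OpenCV 4.12 (cv2) and the standard library are available. Lean on these libraries where they do the work, as an engineer would, in place of code of your own. Each camera call takes 0.05 s, during which the arm holds its last target.

## Working session

There is one attempt and no reset: what is moved stays moved. The work goes in short steps, Python scripts to look and compute and a tool call to move; the robot and the scene stay as the last step left them, time stands still between calls to the robot, and variables do not carry over. Pictures are saved under pics/ and viewed, and the job is handed in when it is done.

Besides the shell and the picture viewer there is one more tool, called after ">>>" as name(argument=value, ...) on one line, values as JSON. send_rows: Moves the arm, as the interface text tells. Its arguments: {"type":"object","properties":{"series":{"type":"array"},"newtons":{"type":"number"}},"required":["series"]}

```bash
ls; mkdir -p pics
python3 - <<'E'
from plant import arm
import cv2,numpy as np
s=arm.read_state()
for k,v in s.items(): print(k,np.round(v,4).tolist())
for n in ("side","top"):
    d=arm.snapshot(n); cv2.imwrite(f"pics/{n}0.png",d["color"])
    print(n,d["fx"],d["fy"],d["cx"],d["cy"]); print(np.round(d["world_from_camera"],4).tolist())
E
```

```text
pics
clock 0.0
q [1.2398, 0.69, -0.1945, 1.5664, 0.1573, 0.9025, -0.2151]
dq [-0.0002, -0.0015, -0.0008, 0.0013, 0.0001, -0.0001, 0.0007]
joint_torque [-0.0005, -53.9603, -1.2662, -15.8539, 0.0092, 0.0095, 0.0001]
ee_pos [0.2227, -0.5833, 0.2305]
ee_rot [[-0.0008, 0.3568, -0.9342], [0.0017, -0.9342, -0.3568], [-1.0, -0.0019, 0.0001]]
ft_force [0.5579, -0.6765, -0.0186]
ft_torque [0.0216, 0.0154, -0.0025]
finger_gap 0.0852
side 379.49841740198826 379.49841740198826 278.86274188705266 213.87143524628615
[[-0.6812, -0.4149, 0.6032, -0.0475], [-0.7321, 0.3775, -0.5671, 0.5611], [0.0076, -0.8279, -0.5609, 0.6335], [0.0, 0.0, 0.0, 1.0]]
top 546.8301490886565 546.8301490886565 281.5578029229554 206.48872927588238
[[0.0057, -0.9817, 0.1906, 0.2704], [-1.0, -0.0063, -0.0023, -0.0189], [0.0035, -0.1905, -0.9817, 1.5823], [0.0, 0.0, 0.0, 1.0]]
```

View pics/side0.png

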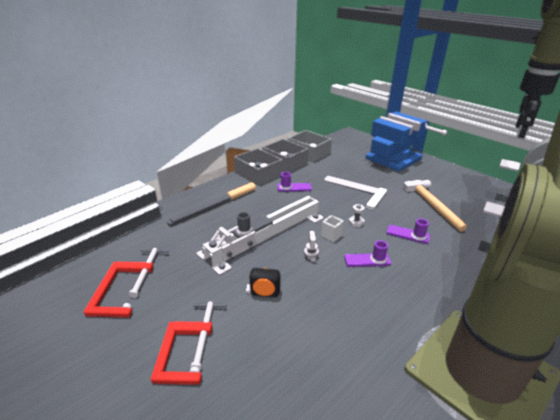

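View pics/top0.png

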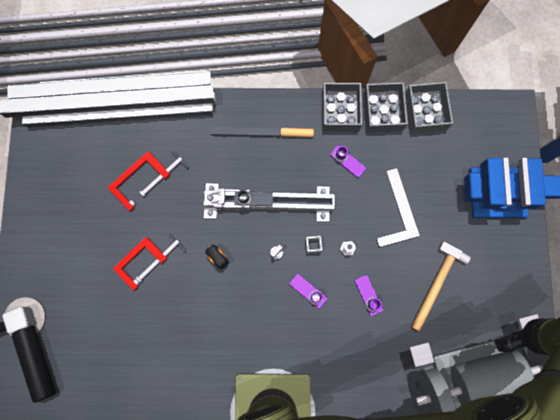

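The stop could be any of these: the upright part at top (277,252) / side (312,246), the hex part at top (348,248) / side (358,214), or the offcut at top (314,243) / side (333,228). I'll zoom in to tell them apart.

Run:
```python
import cv2,numpy as np
t=cv2.imread("pics/top0.png"); s=cv2.imread("pics/side0.png")
a=cv2.resize(t[225:275,255:365],None,fx=7,fy=7,interpolation=cv2.INTER_CUBIC)
b=cv2.resize(t[175:230,195:345],None,fx=5.2,fy=5.2,interpolation=cv2.INTER_CUBIC)
cv2.imwrite("pics/c1.png",a); cv2.imwrite("pics/c2.png",b)
cv2.imwrite("pics/c3.png",cv2.resize(s[190:275,195:325],None,fx=6,fy=6,interpolation=cv2.INTER_CUBIC))
cv2.imwrite("pics/c4.png",cv2.resize(s[195:275,290:380],None,fx=7,fy=7,interpolation=cv2.INTER_CUBIC))
```

```text
(no output)
```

View pics/c1.png

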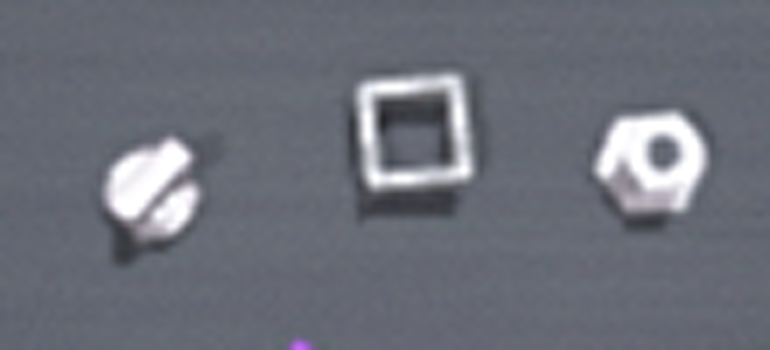

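View pics/c2.png

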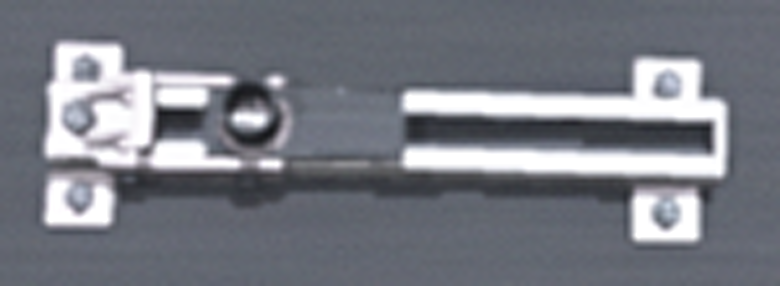

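View pics/c3.png

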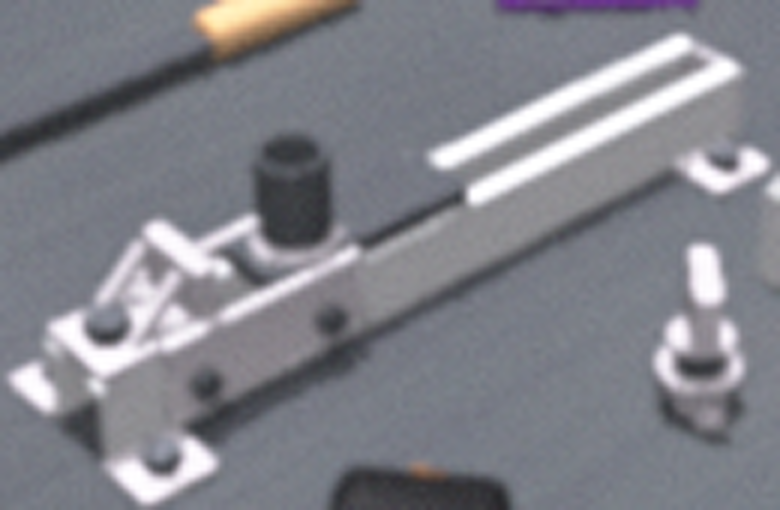

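View pics/c4.png

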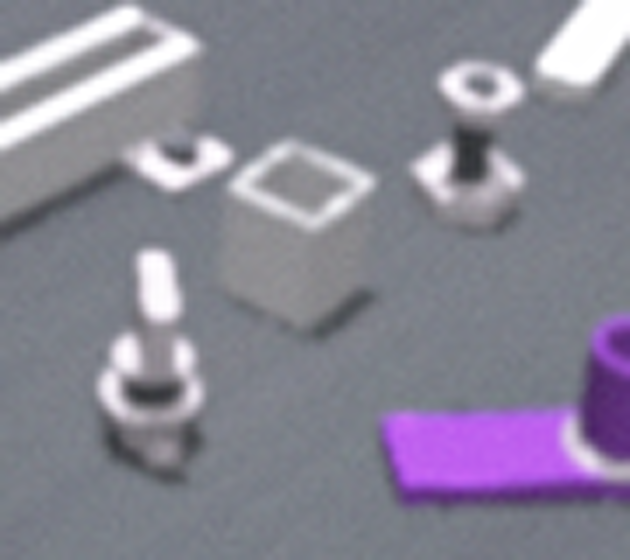

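```bash
cat > h.py <<'E'
import numpy as np,cv2
from scipy.optimize import least_squares
CAM={'side':(379.49841740198826,278.86274188705266,213.87143524628615),'top':(546.8301490886565,281.5578029229554,206.48872927588238)}
W={'side':np.array([[-0.6812,-0.4149,0.6032,-0.0475],[-0.7321,0.3775,-0.5671,0.5611],[0.0076,-0.8279,-0.5609,0.6335],[0,0,0,1.]]),
'top':np.array([[0.0057,-0.9817,0.1906,0.2704],[-1.0,-0.0063,-0.0023,-0.0189],[0.0035,-0.1905,-0.9817,1.5823],[0,0,0,1.]])}
def proj(c,P):
    P=np.atleast_2d(P); f,cx,cy=CAM[c]; p=(P-W[c][:3,3])@W[c][:3,:3]
    return np.c_[f*p[:,0]/p[:,2]+cx,f*p[:,1]/p[:,2]+cy]
def back(c,uv,z):
    f,cx,cy=CAM[c]; d=W[c][:3,:3]@np.array([(uv[0]-cx)/f,(uv[1]-cy)/f,1]); o=W[c][:3,3]
    return o+d*(z-o[2])/d[2]
def T(p,P):  # p=(x,y,yaw)
    P=np.atleast_2d(np.array(P,float)); c,s=np.cos(p[2]),np.sin(p[2])
    return np.c_[p[0]+c*P[:,0]-s*P[:,1],p[1]+s*P[:,0]+c*P[:,1],P[:,2]]
def unc(u,v,ox,oy,s): return ((u+.5)/s-.5+ox,(v+.5)/s-.5+oy)
def overlay(img,c,segs,ox,oy,w,h,s,name):
    a=cv2.resize(img[oy:oy+h,ox:ox+w],None,fx=s,fy=s,interpolation=cv2.INTER_CUBIC)
    for seg,col in segs:
        q=(proj(c,seg)-[ox,oy]+.5)*s-.5
        cv2.polylines(a,[np.round(q*8).astype(np.int32)],False,col,1,cv2.LINE_AA,3)
    cv2.imwrite(name,a)
E
python3 - <<'E'
from h import *
mm=1e-3
obs=[]
def t(u,v,P): obs.append(('top',unc(u,v,195,175,5.2),np.array(P)*mm))
def s(u,v,P): obs.append(('side',unc(u,v,195,190,6),np.array(P)*mm))
t(726,98,(310,20.5,41)); t(723,178,(310,-20.5,41))
t(153,72,(0,20.5,75))if 0 else None
s(742,70,(310,-20.5,41)); s(683,36,(310,20.5,41))
s(104,455,(-45-12,-20.5,0)) if 0 else None
def r(p): return np.concatenate([proj(c,T(p,P))[0]-uv for c,uv,P in obs])
f=least_squares(r,[0.58,0.05,-np.pi/2]); print(f.x,np.round(f.fun,2))
for c,uv,P in obs: print(c,np.round(back(c,uv,P[2]),4),P)
E
```

```text
[ 0.59865976  0.13707356 -1.61550945] [-0.25  1.2  -0.13 -0.24 -0.24 -0.95 -0.11 -0.85]
top [ 0.609  -0.1742  0.041 ] [0.31   0.0205 0.041 ]
top [ 0.5638 -0.172   0.041 ] [ 0.31   -0.0205  0.041 ]
side [ 0.5603 -0.1683  0.041 ] [ 0.31   -0.0205  0.041 ]
side [ 0.6016 -0.1702  0.041 ] [0.31   0.0205 0.041 ]
```

```bash
cat >> h.py <<'E'
from scipy.ndimage import map_coordinates
def edgefit(imgs,edges,p0,Tf=T,rng=3,iters=8,verbose=True):
    # edges: (cam, A, B, sign) A,B in body m; sign: sign of intensity change along the normal (rot +90 of the direction in px), 0 any
    p=np.array(p0,float)
    G={c:cv2.GaussianBlur(cv2.cvtColor(i,cv2.COLOR_BGR2GRAY).astype(float),(0,0),.7) for c,i in imgs.items()}
    for it in range(iters):
        pts=[]
        for k,(c,A,B,sg) in enumerate(edges):
            A,B=np.array(A,float),np.array(B,float)
            qa,qb=proj(c,Tf(p,[A,B])); L=np.linalg.norm(qb-qa); d=(qb-qa)/L; n=np.array([-d[1],d[0]])
            for a in np.linspace(.08,.92,max(4,int(L))):
                P=A+a*(B-A); q=proj(c,Tf(p,P))[0]; ss=np.arange(-rng,rng+.01,.1)
                I=map_coordinates(G[c],[q[1]+ss*n[1],q[0]+ss*n[0]],order=1); g=np.gradient(I,.1)
                g=np.convolve(g,np.ones(7)/7,'same')
                g=g*sg if sg else abs(g)
                j=np.argmax(g[4:-4])+4
                if g[j]<12: continue
                pts.append((k,c,P,n,n@(q+ss[j]*n)))
        def r(x): return np.array([n@proj(c,Tf(x,P))[0]-o for k,c,P,n,o in pts])
        f=least_squares(r,p,loss='soft_l1',f_scale=.4,x_scale=[.01,.01,.1][:len(p)]); p=f.x
    if verbose:
        R=r(p)
        for k,e in enumerate(edges):
            m=[R[i] for i in range(len(pts)) if pts[i][0]==k]
            print(k,e[0],len(m),np.round(np.median(m),2) if m else None)
    return p
E
cat > rail.py <<'E'
from h import *
def box(x0,x1,y0,y1,z): return np.array([[x0,y0,z],[x1,y0,z],[x1,y1,z],[x0,y1,z],[x0,y0,z]])*1e-3
def railsegs(p):
    G=(0,255,0);R=(0,0,255);S=[]
    S.append((T(p,box(0,310,-20.5,20.5,41)),G)); S.append((T(p,box(0,310,-11,11,41)),R))
    S.append((T(p,box(0,310,-20.5,20.5,0)),G)); S.append((T(p,np.array([[0,-20,75],[0,20,75.]])*1e-3),G))
    S.append((T(p,np.array([[285,-52,0],[285,52,0.]])*1e-3),R)); S.append((T(p,np.array([[-45,-52,0],[-45,52,0.]])*1e-3),R))
    return S
E
python3 - <<'E'
from rail import *
im={'top':cv2.imread('pics/top0.png'),'side':cv2.imread('pics/side0.png')}
m=1e-3
def E(c,x0,y0,x1,y1,z=41): return (c,(x0*m,y0*m,z*m),(x1*m,y1*m,z*m),0)
for cs in (['top'],['side'],['top','side']):
    ed=[]
    for c in cs:
        ed+=[E(c,175,20.5,310,20.5),E(c,175,-20.5,310,-20.5),E(c,310,-20.5,310,20.5)]
        ed+=[E(c,175,11,300,11),E(c,175,-11,300,-11)]
    p=edgefit(im,ed,[0.5987,0.137,-1.6])
    print(cs,p)
S=railsegs(p)
overlay(im['top'],'top',S,195,175,150,55,5.2,'pics/o1.png')
overlay(im['side'],'side',S,195,190,130,85,6,'pics/o2.png')
E
```

```text
0 top 46 0.5
1 top 47 -0.4
2 top 13 0.08
3 top 43 -0.3
4 top 43 0.9
['top'] [ 0.59794102  0.1372026  -1.61678002]
0 side 38 -0.9
1 side 39 0.9
2 side 10 -0.1
3 side 36 1.2
4 side 36 -1.0
['side'] [ 0.61504418  0.13654282 -1.67054967]
0 top 46 0.35
1 top 47 -0.59
2 top 13 -0.68
3 top 43 -0.49
4 top 43 0.62
5 side 37 -0.19
6 side 38 1.9
7 side 11 0.17
8 side 35 2.0
9 side 35 -0.3
['top', 'side'] [ 0.59772105  0.13733119 -1.61335658]
```

View pics/o1.png

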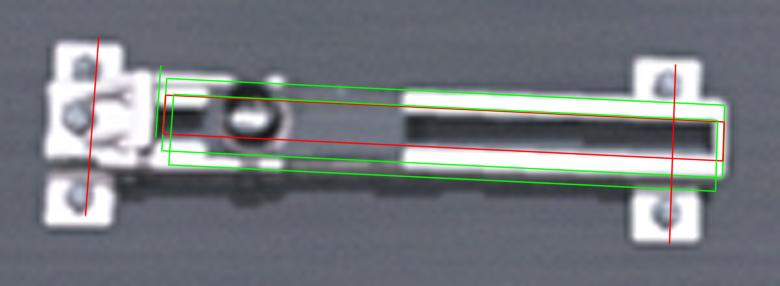

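View pics/o2.png

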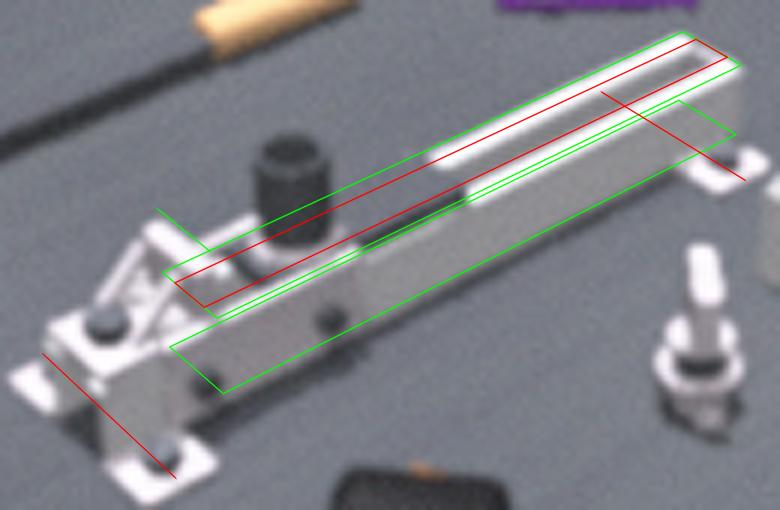

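Run:
```python
from rail import *
im={'top':cv2.imread('pics/top0.png'),'side':cv2.imread('pics/side0.png')}
m=1e-3
def E(c,x0,y0,x1,y1,z=41,s=0): return (c,(x0*m,y0*m,z*m),(x1*m,y1*m,z*m),s)
for cs in (['top'],['side'],['top','side']):
    ed=[]
    for c in cs:
        ed+=[E(c,175,20.5,310,20.5,s=1),E(c,175,-20.5,310,-20.5,s=-1),E(c,310,-20.5,310,20.5,s=1)]
        ed+=[E(c,175,11,295,11,s=-1),E(c,175,-11,295,-11,s=1)]
    p=edgefit(im,ed,[0.590,0.137,-1.583])
    print(cs,p, T(p,[[.24,0,.041]]))
S=railsegs(p)
overlay(im['top'],'top',S,195,175,150,55,5.2,'pics/o1.png')
overlay(im['side'],'side',S,195,190,130,85,6,'pics/o2.png')
```

```text
0 top 40 0.6
1 top 47 -0.5
2 top 8 0.0
3 top 41 -0.5
4 top 41 0.7
['top'] [ 0.59466712  0.14372282 -1.60021793] [[ 0.58760695 -0.09617332  0.041     ]]
0 side 38 0.67
1 side 38 -0.56
2 side 11 0.06
3 side 34 -0.66
4 side 34 0.58
['side'] [ 0.58961831  0.15912837 -1.59299878] [[ 0.58429016 -0.08081247  0.041     ]]
0 top 42 0.9
1 top 47 -0.2
2 top 8 -0.3
3 top 41 -0.1
4 top 41 1.0
5 side 37 0.1
6 side 38 -1.25
7 side 8 1.55
8 side 34 -1.3
9 side 34 -0.1
['top', 'side'] [ 0.5935704   0.14458145 -1.5996261 ] [[ 0.58665221 -0.09531882  0.041     ]]
```

View pics/o1.png

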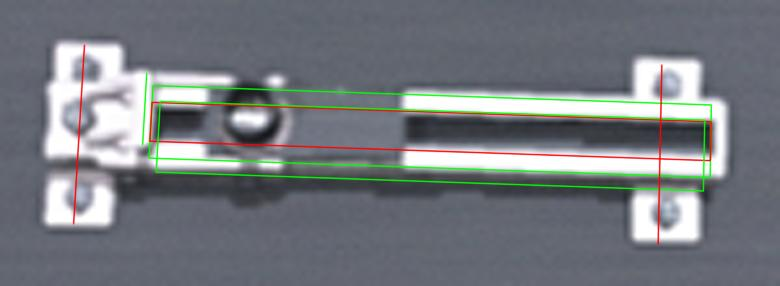

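View pics/o2.png

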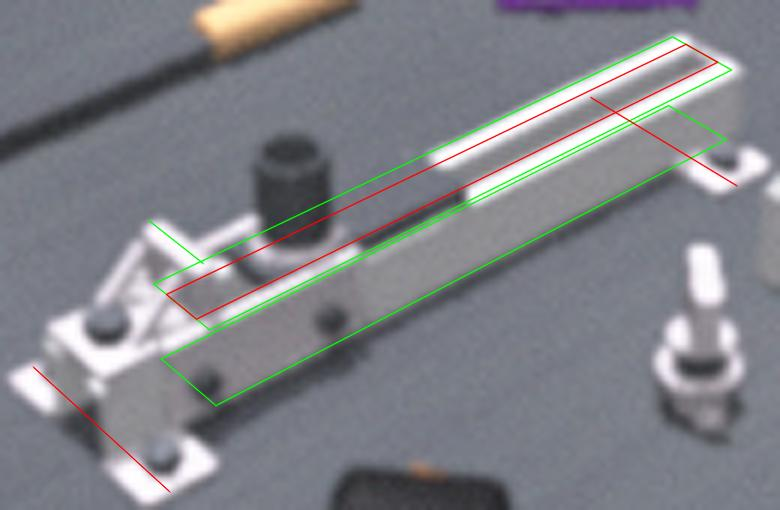

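Run:
```python
from rail import *
im={'top':cv2.imread('pics/top0.png'),'side':cv2.imread('pics/side0.png')}
m=1e-3
def E(c,x0,y0,x1,y1,z=41,s=0): return (c,(x0*m,y0*m,z*m),(x1*m,y1*m,z*m),s)
for cs in (['top'],['side'],['top','side']):
    ed=[]
    for c in cs:
        b=1.5
        ed+=[E(c,170,20.5+b,305,20.5+b,s=1),E(c,170,-20.5-b,305,-20.5-b,s=-1),E(c,310+b,-20.5,310+b,20.5,s=-1)]
        ed+=[E(c,170,11-b,295,11-b,s=-1),E(c,170,-11+b,295,-11+b,s=1)]
    p=edgefit(im,ed,[0.590,0.137,-1.583],iters=15,rng=4)
    print(cs,p, T(p,[[.24,0,.041]]))
S=railsegs(p)
overlay(im['top'],'top',S,195,175,150,55,5.2,'pics/o1.png')
overlay(im['side'],'side',S,195,190,130,85,6,'pics/o2.png')
```

```text
0 top 41 0.1
1 top 47 -0.1
2 top 13 0.0
3 top 43 -0.1
4 top 43 0.1
['top'] [ 0.5931613   0.13666118 -1.59349777] [[ 0.58771342 -0.10327698  0.041     ]]
0 side 37 0.3
1 side 38 -0.2
2 side 11 0.01
3 side 35 -0.3
4 side 35 0.2
['side'] [ 0.58984097  0.1397767  -1.59576545] [[ 0.583849   -0.10014849  0.041     ]]
0 top 42 0.41
1 top 47 0.21
2 top 13 -0.2
3 top 43 0.3
4 top 43 0.4
5 side 37 -0.39
6 side 38 -0.99
7 side 11 0.5
8 side 35 -1.0
9 side 35 -0.5
['top', 'side'] [ 0.59229679  0.13724711 -1.59375296] [[ 0.58678768 -0.10268965  0.041     ]]
```

View pics/o1.png

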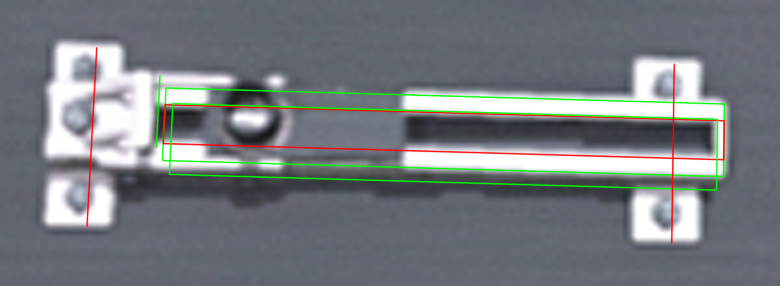

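View pics/o2.png

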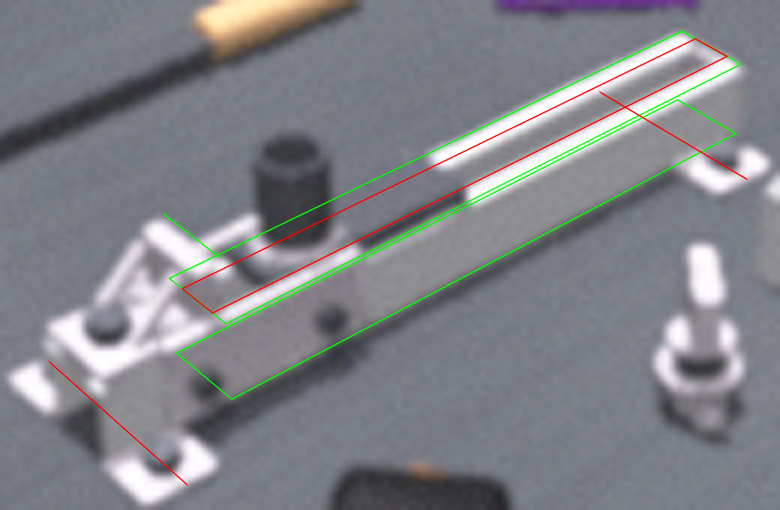

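```bash
cat > stopm.py <<'E'
from rail import *
def circ(r,z): 
    a=np.linspace(0,2*np.pi,40); return np.c_[r*np.cos(a),r*np.sin(a),0*a+z]*1e-3
def T4(p,P): # p=(x,y,yaw,z)
    q=T(p,P); q[:,2]+=p[3] if len(p)>3 else 0; return q
def stopsegs(p,col=((0,0,255),(0,255,0),(255,0,0))):
    S=[(T4(p,box(-18,18,-6,6,69)),col[0]),(T4(p,box(-18,18,-6,6,37)),col[0]),(T4(p,circ(14,37)),col[1]),(T4(p,circ(18,20.5)),col[1]),(T4(p,circ(18,10.5)),col[1]),
       (T4(p,box(-17,17,-10.3,10.3,0)),col[2]),(T4(p,box(-17,17,-10.3,10.3,8)),col[2])]
    return S
E
python3 - <<'E'
from stopm import *
im={'top':cv2.imread('pics/top0.png'),'side':cv2.imread('pics/side0.png')}
# collar ctr guess from top: 
c=back('top',unc(152,192,255,225,7),.03); print(c)
p=[c[0],c[1],-np.pi/4]
S=stopsegs(p)
overlay(im['top'],'top',S,257,230,40,40,14,'pics/o3.png')
overlay(im['side'],'side',S,292,222,40,45,13,'pics/o4.png')
a=np.hstack([cv2.imread('pics/o3.png'),np.zeros((560,10,3),np.uint8),cv2.resize(cv2.imread('pics/o4.png'),None,fx=.95,fy=.95)[:555] if 0 else cv2.copyMakeBorder(cv2.imread('pics/o4.png')[:560],0,0,0,0,0)]) if 0 else None
E
```

```text
[ 0.43976178 -0.00829263  0.03      ]
```

View pics/o3.png

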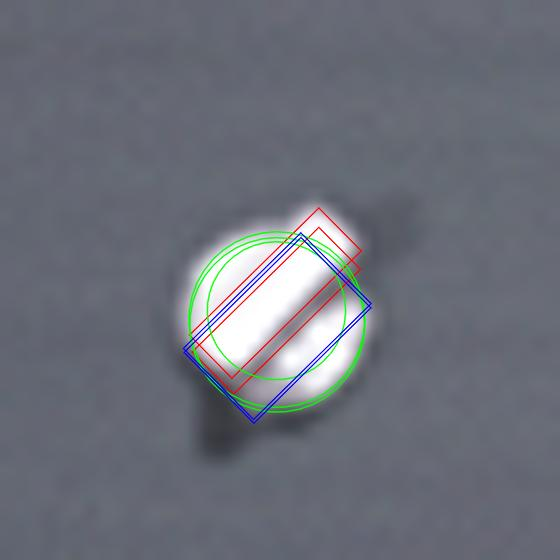

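View pics/o4.png

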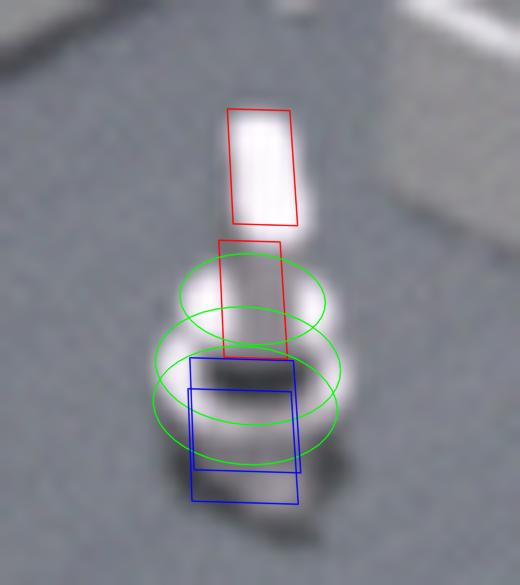

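Run:
```python
from stopm import *
im={'top':cv2.imread('pics/top0.png'),'side':cv2.imread('pics/side0.png')}
m=1e-3
def wing(c,b=0.0,long=True):
    A=[(-18,-6),(18,-6),(18,6),(-18,6)]; A=[(x+np.sign(x)*b,y+np.sign(y)*b) for x,y in A]
    return [(c,(A[i][0]*m,A[i][1]*m,.069),(A[(i+1)%4][0]*m,A[(i+1)%4][1]*m,.069),0) for i in range(4)]
p0=[.4398,-.0083,-.785]
for y0 in (-.7,-.785,-.87):
    p0[2]=y0
    print(edgefit(im,wing('side',1),p0,rng=2.5,verbose=False), edgefit(im,wing('top',1.2)[:2]+wing('top',1.2)[1:2],p0,rng=2,verbose=False))
p=edgefit(im,wing('side',1),p0,rng=2.5)
S=stopsegs(p)
overlay(im['side'],'side',S,292,222,40,45,13,'pics/o4.png')
p1=[.4398,-.0083,p[2]]
overlay(im['top'],'top',stopsegs(p1),257,230,40,40,14,'pics/o3.png')
```

```text
[ 0.43662918 -0.00680858 -0.72199935] [ 0.44074792 -0.0054533  -0.77314213]
[ 0.43665154 -0.00683007 -0.71944718] [ 0.44081204 -0.00544407 -0.77574817]
[ 0.43665371 -0.00684138 -0.7214934 ] [ 0.4408868  -0.00549409 -0.77400615]
0 side 9 0.21
1 side 5 0.02
2 side 9 0.3
3 side 5 0.38
```

View pics/o3.png

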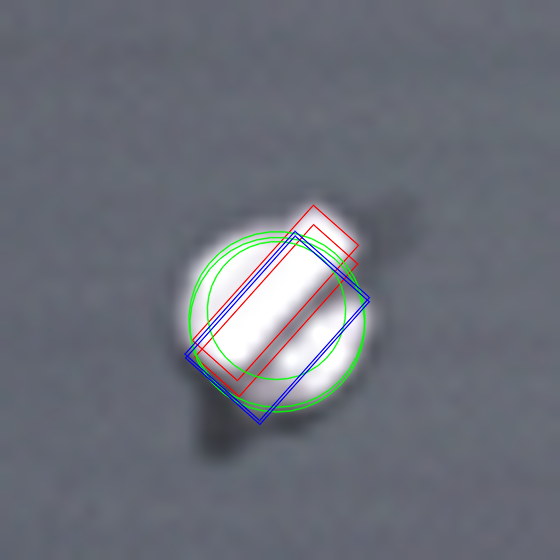

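View pics/o4.png

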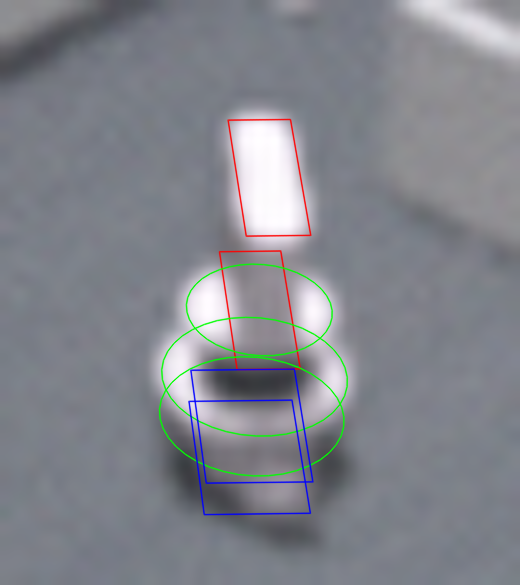

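```bash
cat > mv.py <<'E'
import numpy as np
from plant import arm
from scipy.spatial.transform import Rotation as Ro
def goal(pos,yaw): # tool y azimuth = yaw, tool down
    s=arm.read_state(); R=np.array(s["ee_rot"]); 
    y=np.array([np.cos(yaw),np.sin(yaw),0]); x=np.array([0,0,-1.]); G=np.c_[x,y,np.cross(x,y)]
    print("shift mm",np.round(R.T@(np.array(pos)-s["ee_pos"])*1000,2),"rotvec deg",np.round(np.degrees(Ro.from_matrix(R.T@G).as_rotvec()),2))
def st():
    s=arm.read_state(); R=np.array(s["ee_rot"])
    print(round(s["clock"],2),"pos",np.round(s["ee_pos"],4),"yaw",np.round(np.degrees(np.arctan2(R[1,1],R[0,1])),2),"x",np.round(R[:,0],4),"F",np.round(s["ft_force"],2),"M",np.round(s["ft_torque"],2),"gap",round(s["finger_gap"],4),"q",np.round(s["q"],2))
E
python3 -c "
from mv import *
goal([.4385,-.007,.13],np.pi/2-.745)"
```

```text
shift mm [ 101.26 -461.24 -407.24] rotvec deg [-1.1641e+02 -9.0000e-02  7.0000e-02]
```

>>> send_rows(series=[0.008, -0.038, -0.034, -9.7, 0, 0, 100, 0.017, -0.077, -0.068, -19.4, 0, 0, 100, 0.025, -0.115, -0.102, -29.1, 0, 0, 100, 0.034, -0.154, -0.136, -38.8, 0, 0, 100, 0.042, -0.192, -0.17, -48.5, 0, 0, 100, 0.05, -0.231, -0.204, -58.2, 0, 0, 100, 0.059, -0.269, -0.238, -67.9, 0, 0, 100, 0.067, -0.307, -0.271, -77.6, 0, 0, 100, 0.076, -0.346, -0.305, -87.3, 0, 0, 100, 0.084, -0.384, -0.339, -97, 0, 0, 100, 0.093, -0.423, -0.373, -106.7, 0, 0, 100, 0.1013, -0.4612, -0.4072, -116.4, 0, 0, 100], newtons=40)

```text
clock: 1.6
ee_pos: [0.4393, -0.0062, 0.1296]
ee_rot: [[-0.0, 0.674, 0.739], [-0.0, 0.739, -0.674], [-1.0, -0.0, 0.0]]
ft_force: [0.6, -0.3, -0.2]
finger_gap: 0.0856
```

Run:
```python
from mv import *
import cv2
st()
d=arm.snapshot("side");cv2.imwrite("pics/s1.png",d["color"][130:300,230:400].repeat(4,0).repeat(4,1)[:600])
st()
goal([.4385,-.007,.13],np.pi/2-.745)
```

```text
1.6 pos [ 0.4393 -0.0062  0.1296] yaw 47.62 x [-2.e-04 -5.e-04 -1.e+00] F [ 0.56 -0.31 -0.2 ] M [-0.03  0.01  0.  ] gap 0.0856 q [ 0.21  0.68 -0.48  2.2   0.77  0.43 -0.06]
1.65 pos [0.4431 0.003  0.1296] yaw 48.45 x [ 0.0056  0.0095 -0.9999] F [ 2.47  7.11 -0.35] M [ 0.47 -0.18 -0.01] gap 0.0852 q [ 0.2   0.69 -0.49  2.19  0.77  0.43 -0.06]
shift mm [ -0.55 -10.51   3.2 ] rotvec deg [ 1.14 -0.13 -0.62]
```

View pics/s1.png

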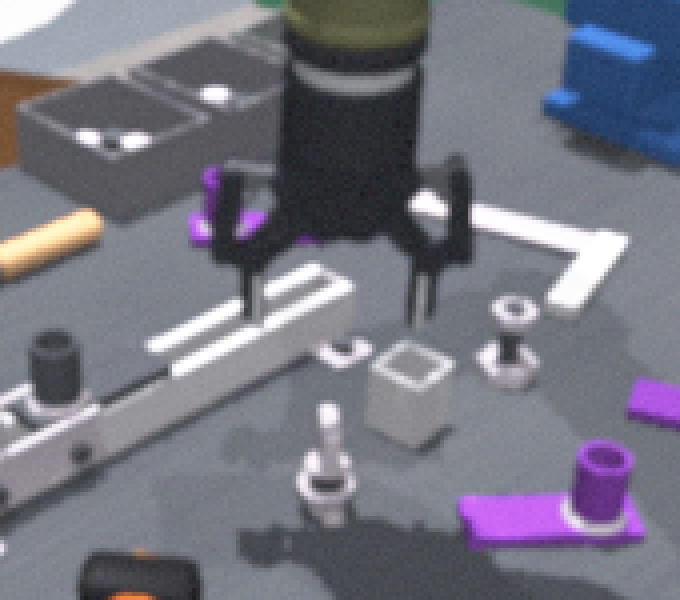

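>>> send_rows(series=[0, 0, 0, 0, 0, 0, 65, 0, 0, 0, 0, 0, 0, 65, 0, 0, 0, 0, 0, 0, 65], newtons=60)

```text
clock: 2.02
ee_pos: [0.4383, -0.0094, 0.13]
ee_rot: [[-0.001, 0.68, 0.733], [-0.001, 0.733, -0.68], [-1.0, -0.001, 0.0]]
ft_force: [0.3, -0.7, -0.3]
finger_gap: 0.0558
```

Run:
```python
from mv import *
from stopm import *
st()
im={}
for n in ('side','top'):
    d=arm.snapshot(n); im[n]=d['color']; cv2.imwrite(f'pics/{n}2.png',d['color'])
st()
s=arm.read_state(); R=np.array(s['ee_rot']);p=np.array(s['ee_pos'])
# overlay: predicted stop if centred under tcp, and tcp marker
yaw=np.arctan2(R[1,2],R[0,2]); S=stopsegs([p[0],p[1],yaw])+[(np.array([p,p-[0,0,.13]]),(0,255,255))]
tip=[np.array([p+R[:,1]*g-R[:,2]*.011-R[:,0]*.01, p+R[:,1]*g+R[:,2]*.011-R[:,0]*.01]) for g in (-s['finger_gap']/2,s['finger_gap']/2)]
S+=[(t,(255,0,255)) for t in tip]
overlay(im['side'],'side',S,280,170,80,95,6,'pics/o5.png')
overlay(im['top'],'top',S,237,210,90,60,8,'pics/o6.png')
print('offcut',back('top',unc(415,130,255,225,7),.05),'jack',back('top',unc(655,160,255,225,7),.055))
goal([.4385,-.007,.0385],np.pi/2-.745)
```

```text
2.02 pos [ 0.4383 -0.0094  0.13  ] yaw 47.13 x [-6.0e-04 -1.2e-03 -1.0e+00] F [ 0.26 -0.67 -0.34] M [ 0.02  0.02 -0.  ] gap 0.0558 q [ 0.22  0.68 -0.48  2.2   0.77  0.43 -0.06]
2.12 pos [ 0.4386 -0.009   0.1301] yaw 47.17 x [-1.e-04 -7.e-04 -1.e+00] F [-0.07 -0.14  0.42] M [-0.    0.04 -0.03] gap 0.0555 q [ 0.22  0.68 -0.48  2.2   0.77  0.43 -0.06]
offcut [ 0.46324798 -0.11412531  0.05      ] jack [ 0.45111741 -0.2099585   0.055     ]
shift mm [91.61  1.43 -1.46] rotvec deg [-0.15  0.03  0.03]
```

View pics/o5.png

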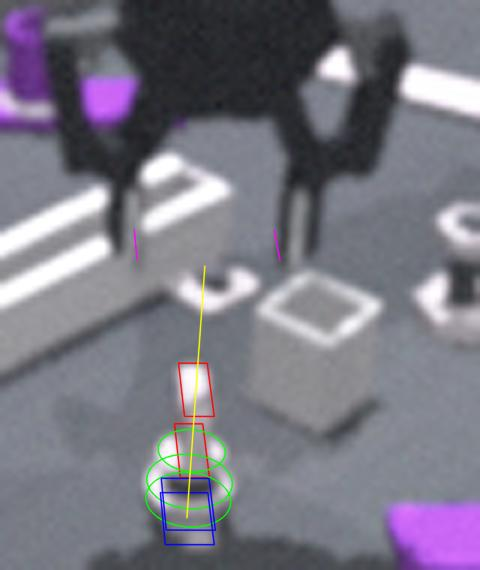

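View pics/o6.png

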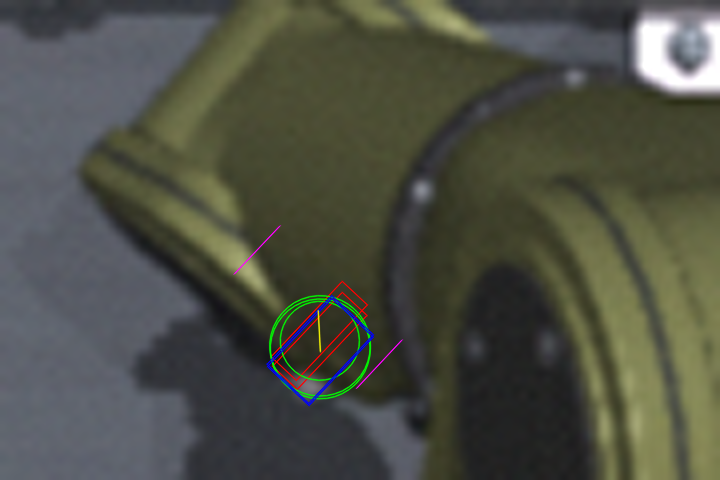

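>>> send_rows(series=[0.02, 0, 0, 0, 0, 0, 65, 0.04, 0, 0, 0, 0, 0, 65, 0.06, 0, 0, 0, 0, 0, 65, 0.077, 0, 0, 0, 0, 0, 65, 0.087, 0, 0, 0, 0, 0, 65, 0.0915, 0, 0, 0, 0, 0, 65, 0.0915, 0, 0, 0, 0, 0, 65, 0.0915, 0, 0, 0, 0, 0, 65])

```text
clock: 3.12
ee_pos: [0.4391, -0.0079, 0.0388]
ee_rot: [[0.001, 0.679, 0.735], [0.0, 0.735, -0.679], [-1.0, 0.001, 0.0]]
ft_force: [-0.3, -0.5, 0.3]
finger_gap: 0.0553
```

Run:
```python
from mv import *
from stopm import *
st()
d=arm.snapshot('side'); im=d['color']
s=arm.read_state(); R=np.array(s['ee_rot']);p=np.array(s['ee_pos'])
yaw=np.arctan2(R[1,2],R[0,2]); S=stopsegs([p[0],p[1],yaw])
overlay(im,'side',[],270,190,90,90,6.5,'pics/o5.png')
st()
```

```text
3.12 pos [ 0.4391 -0.0079  0.0388] yaw 47.27 x [ 7.e-04  1.e-04 -1.e+00] F [-0.28 -0.5   0.25] M [ 0.01 -0.02  0.  ] gap 0.0553 q [-0.03  0.85 -0.1   2.25  1.07  0.08 -0.33]
3.17 pos [ 0.4391 -0.0079  0.0389] yaw 47.27 x [ 8.e-04  2.e-04 -1.e+00] F [ 0.49 -0.22  0.43] M [-0.04 -0.01 -0.01] gap 0.0556 q [-0.03  0.85 -0.1   2.25  1.07  0.08 -0.33]
```

View pics/o5.png

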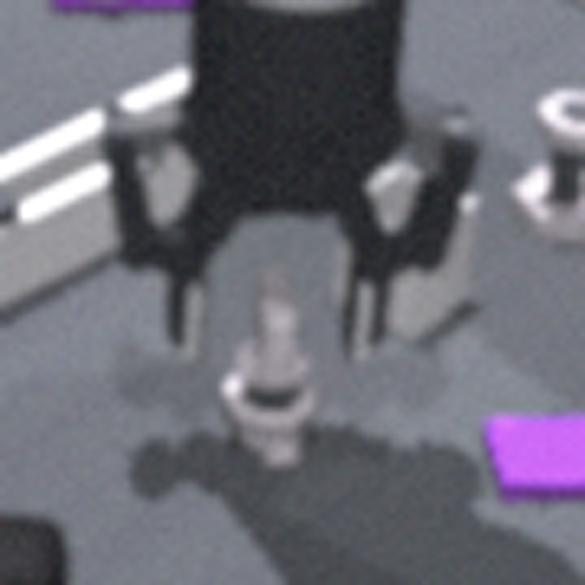

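>>> send_rows(series=[0, 0, 0, 0, 0, 0, 30, 0, 0, 0, 0, 0, 0, 18, 0, 0, 0, 0, 0, 0, 5, 0, 0, 0, 0, 0, 0, 5, 0, 0, 0, 0, 0, 0, 5, 0, 0, 0, 0, 0, 0, 5], newtons=60)

```text
clock: 3.92
ee_pos: [0.439, -0.0078, 0.0387]
ee_rot: [[0.001, 0.678, 0.735], [-0.0, 0.735, -0.678], [-1.0, 0.0, 0.0]]
ft_force: [-0.4, -1.1, 6.0]
finger_gap: 0.0106
```

Run:
```python
from mv import *
from stopm import *
st()
d=arm.snapshot('side'); im=d['color']
overlay(im,'side',[],270,190,90,90,6.5,'pics/o5.png')
goal([.5885,-.04,.13],-.0235)
```

```text
3.92 pos [ 0.439  -0.0078  0.0387] yaw 47.3 x [ 5.e-04 -1.e-04 -1.e+00] F [-0.42 -1.05  6.02] M [-0.04  0.05 -0.  ] gap 0.0106 q [-0.03  0.85 -0.1   2.25  1.07  0.08 -0.33]
shift mm [-91.17  77.71 131.74] rotvec deg [ 4.865e+01  2.000e-02 -3.000e-02]
```

View pics/o5.png

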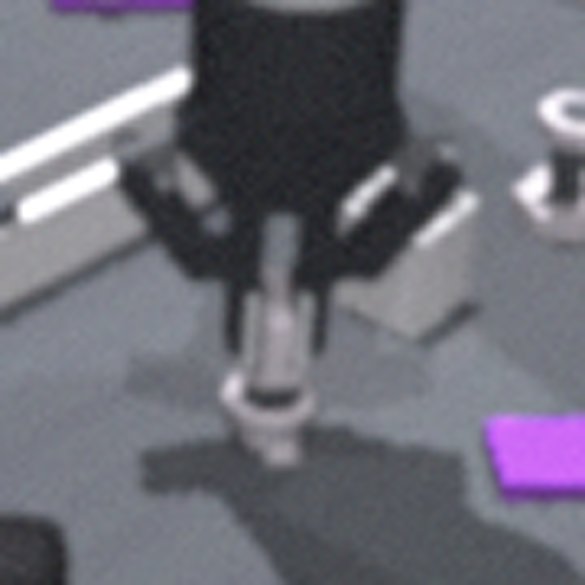

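>>> send_rows(series=[-0.012, 0, 0, 0, 0, 0, 5, -0.04, 0, 0, 0, 0, 0, 5, -0.07, 0, 0, 0, 0, 0, 5, -0.0913, 0.01, 0.016, 6, 0, 0, 5, -0.0913, 0.022, 0.036, 14, 0, 0, 5, -0.0913, 0.034, 0.058, 22, 0, 0, 5, -0.0913, 0.047, 0.08, 30, 0, 0, 5, -0.0913, 0.059, 0.1, 38, 0, 0, 5, -0.0913, 0.07, 0.12, 45, 0, 0, 5, -0.0913, 0.0777, 0.1317, 48.65, 0, 0, 5, -0.0913, 0.0777, 0.1317, 48.65, 0, 0, 5, -0.0913, 0.0777, 0.1317, 48.65, 0, 0, 5])

```text
clock: 5.48
ee_pos: [0.5869, -0.0399, 0.1292]
ee_rot: [[-0.002, 1.0, -0.022], [-0.0, -0.022, -1.0], [-1.0, -0.002, 0.0]]
ft_force: [-0.2, -0.2, -2.2]
finger_gap: 0.0111
```

Run:
```python
from mv import *
from stopm import *
st()
for c in ('side','top'):
    d=arm.snapshot(c); im=d['color']; cv2.imwrite(f'pics/{c}3.png',im)
    s=arm.read_state(); R=np.array(s['ee_rot']);p=np.array(s['ee_pos'])
    yaw=np.arctan2(R[1,2],R[0,2]); S=stopsegs([p[0],p[1],yaw,p[2]-.0385])
    overlay(im,c,[] if c=='top' else S,*((200,140,150,110,5) if c=='side' else (195,165,150,80,5)),f'pics/o_{c}.png')
    st()
```

```text
5.47 pos [ 0.5869 -0.0399  0.1292] yaw -1.26 x [-2.5e-03 -1.0e-04 -1.0e+00] F [-0.19 -0.21 -2.17] M [ 0.01  0.   -0.03] gap 0.0111 q [ 0.21  0.8  -0.39  1.76  0.45  0.68 -0.45]
5.53 pos [ 0.5869 -0.0399  0.1293] yaw -1.27 x [-2.2e-03 -1.0e-04 -1.0e+00] F [ 0.07 -0.32 -1.97] M [ 0.   -0.04 -0.03] gap 0.0112 q [ 0.21  0.8  -0.39  1.76  0.45  0.68 -0.45]
5.58 pos [ 0.5872 -0.0399  0.1295] yaw -1.28 x [-1.7e-03 -1.0e-04 -1.0e+00] F [ 0.38  0.07 -2.69] M [-0.01  0.1  -0.05] gap 0.0115 q [ 0.21  0.8  -0.39  1.76  0.45  0.68 -0.45]
```

View pics/o_side.png

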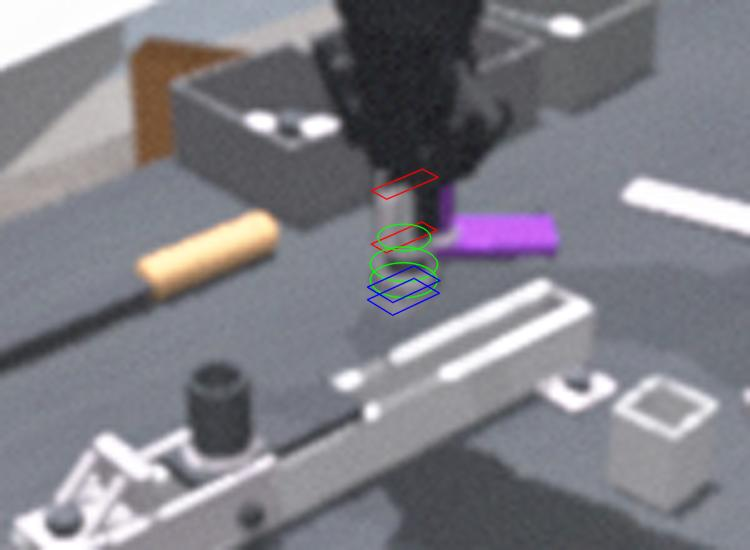

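View pics/o_top.png

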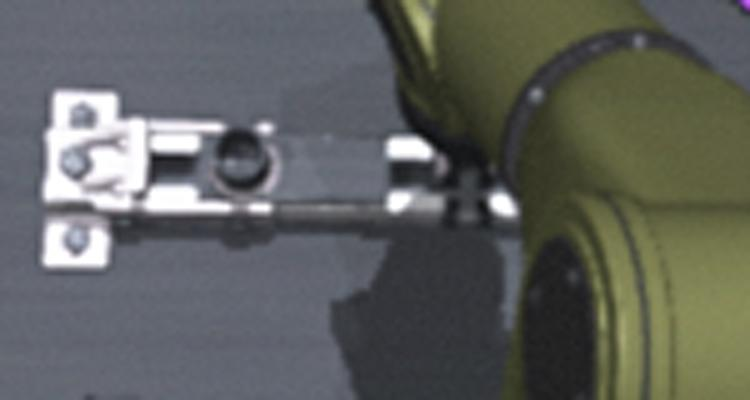

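>>> send_rows(series=[0.012, 0, 0, 0, 0, 0, 5, 0.028, 0, 0, 0, 0, 0, 5, 0.04, 0, 0, 0, 0, 0, 5, 0.044, 0, 0, 0, 0, 0, 5, 0.044, 0, 0, 0, 0, 0, 5, 0.044, 0, 0, 0, 0, 0, 5])

```text
clock: 6.32
ee_pos: [0.5888, -0.0398, 0.0862]
ee_rot: [[0.001, 1.0, -0.023], [0.0, -0.023, -1.0], [-1.0, 0.001, -0.0]]
ft_force: [0.5, -0.5, -2.6]
finger_gap: 0.0109
```

Run:
```python
from mv import *
from stopm import *
st()
for c in ('side','top'):
    d=arm.snapshot(c); im=d['color']; cv2.imwrite(f'pics/{c}4.png',im)
    s=arm.read_state(); R=np.array(s['ee_rot']);p=np.array(s['ee_pos'])
    yaw=np.arctan2(R[1,2],R[0,2]); S=stopsegs([p[0],p[1],yaw,p[2]-.0385])
    overlay(im,c,[] if c=='top' else S,*((250,165,80,60,9.5) if c=='side' else (255,180,60,45,13)),f'pics/o_{c}.png')
    overlay(im,c,[],*((250,165,80,60,9.5) if c=='side' else (255,180,60,45,13)),f'pics/n_{c}.png')
    st()
```

```text
6.33 pos [ 0.5888 -0.0398  0.0862] yaw -1.34 x [ 1.e-03  1.e-04 -1.e+00] F [ 0.51 -0.55 -2.6 ] M [-0.01 -0.03 -0.  ] gap 0.0109 q [ 0.19  0.86 -0.35  1.78  0.49  0.59 -0.49]
6.38 pos [ 0.5888 -0.0399  0.0863] yaw -1.35 x [ 0.0011  0.     -1.    ] F [ 0.11  0.2  -2.24] M [-0.01 -0.03 -0.01] gap 0.0113 q [ 0.19  0.86 -0.35  1.78  0.49  0.59 -0.49]
6.42 pos [ 0.5887 -0.04    0.0862] yaw -1.35 x [ 0.001 -0.    -1.   ] F [-0.87 -1.03 -2.51] M [0.01 0.01 0.06] gap 0.0109 q [ 0.19  0.86 -0.35  1.78  0.49  0.59 -0.49]
```

View pics/o_side.png

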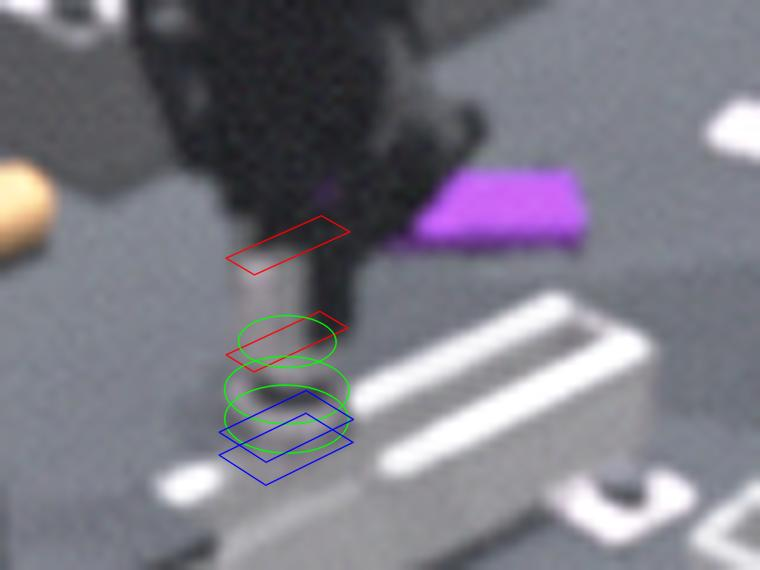

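View pics/n_side.png

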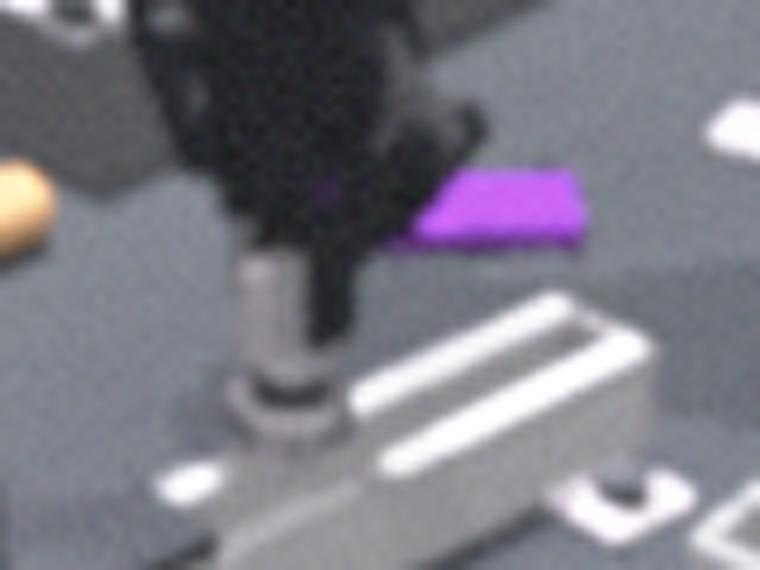

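View pics/o_top.png

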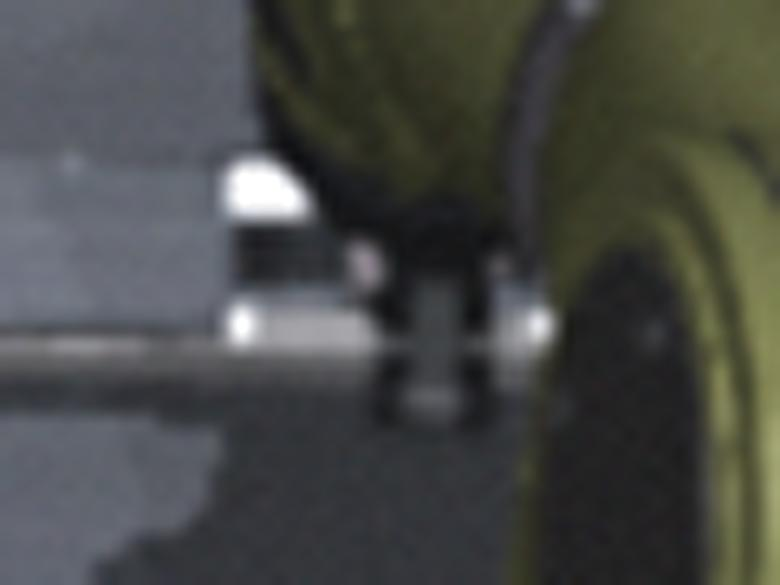

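Run:
```python
from stopm import *
for z in (.105,.116):
    for u,v in ((365,264),(500,264)):
        print(z,back('top',unc(u,v,255,180,13),z))
pt=[0.5931613,0.13666118,-1.59349777]; ps=[0.58984097,0.1397767,-1.59576545]
for n,p in (('top',pt),('side',ps)):
    y=-.04; x=p[0]+(y-p[1])/np.tan(p[2]); print(n,'slot x at y=-.04',x)
im=cv2.imread('pics/side4.png')
# compare candidate lateral shifts
for dx in (0,):
    pass
S=stopsegs([.5888,-.0399,-1.594,.0478])+railsegs(ps)
overlay(im,'side',S,250,165,80,60,9.5,'pics/o_side.png')
S=railsegs(pt)
overlay(cv2.imread('pics/top4.png'),'top',S+stopsegs([.5888+.002,-.0399,-1.594,.0478])[:1],255,180,60,45,13,'pics/o_top.png')
```

```text
0.105 [ 0.57590645 -0.02517118  0.105     ]
0.105 [ 0.57609048 -0.05381901  0.105     ]
0.116 [ 0.57363165 -0.02512449  0.116     ]
0.116 [ 0.5738143  -0.05355901  0.116     ]
top slot x at y=-.04 0.5891501471754204
side slot x at y=-.04 0.58535117032366
```

View pics/o_side.png

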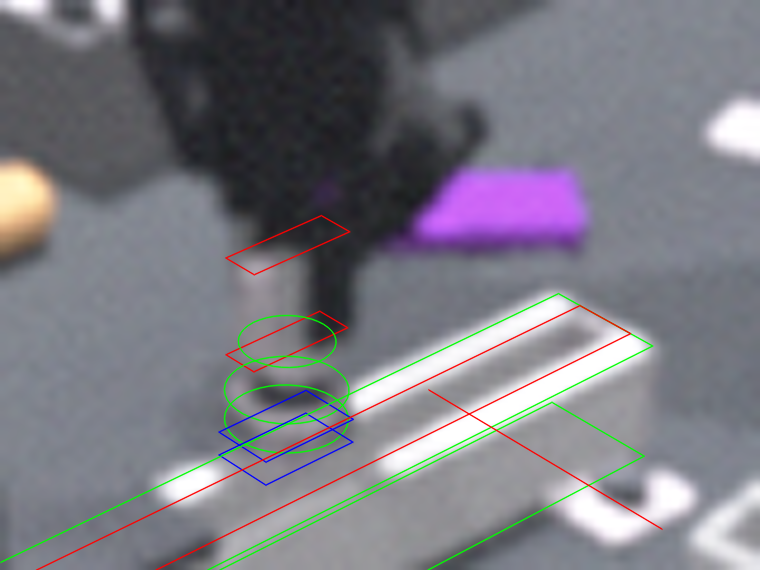

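View pics/o_top.png

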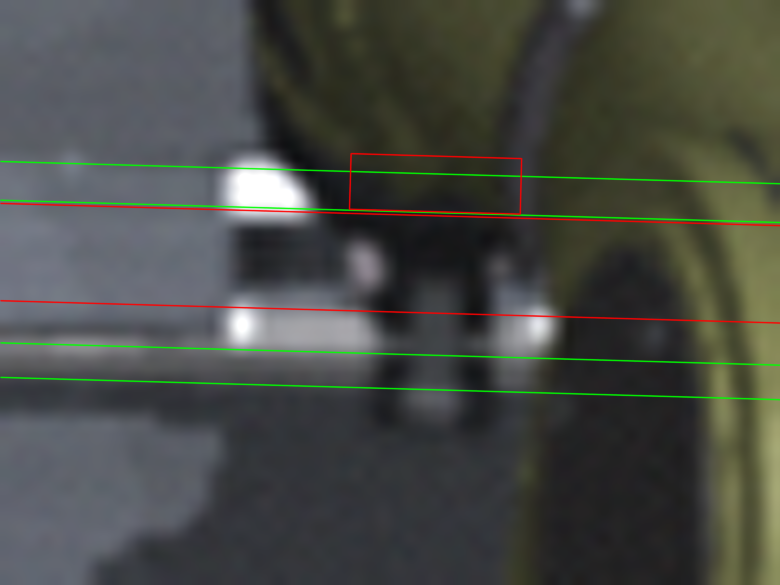

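Run:
```python
from stopm import *
im=cv2.imread('pics/side4.png')
def enh(im,ox,oy,w,h,s,segs,name):
    g=im[oy:oy+h,ox:ox+w].astype(float); lo,hi=40,170
    g=np.clip((g-lo)/(hi-lo)*255,0,255).astype(np.uint8)
    j=im.copy(); j[oy:oy+h,ox:ox+w]=g
    overlay(j,'side',segs,ox,oy,w,h,s,name)
enh(im,265,185,30,32,18,[],'pics/e1.png')
enh(im,265,185,30,32,18,stopsegs([.5888,-.0399,-1.594,.0478]),'pics/e2.png')
a=np.hstack([cv2.imread('pics/e1.png'),cv2.imread('pics/e2.png')]); cv2.imwrite('pics/e.png',cv2.resize(a,None,fx=.74,fy=.74,interpolation=cv2.INTER_AREA))
```

```text
(no output)
```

View pics/e.png

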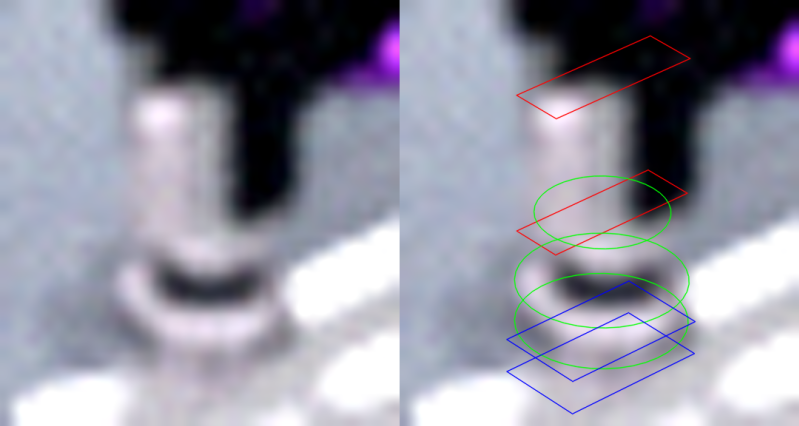

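>>> send_rows(series=[0.003, 0, 0, 0, 0, 0, 5, 0.006, 0, 0, 0, 0, 0, 5, 0.007, 0, 0, 0, 0, 0, 5, 0.008, 0, 0, 0, 0, 0, 5, 0.009, 0, 0, 0, 0, 0, 5, 0.009, 0, 0, 0, 0, 0, 5])

```text
clock: 7.18
ee_pos: [0.5883, -0.04, 0.0767]
ee_rot: [[-0.0, 1.0, -0.023], [-0.0, -0.023, -1.0], [-1.0, -0.0, 0.0]]
ft_force: [-0.3, 0.2, -2.7]
finger_gap: 0.0107
```

```bash
python3 -c "
from mv import *
st()"
```

```text
7.17 pos [ 0.5883 -0.04    0.0767] yaw -1.35 x [-1.e-04 -1.e-04 -1.e+00] F [-0.3   0.19 -2.66] M [0.04 0.09 0.01] gap 0.0107 q [ 0.19  0.88 -0.34  1.78  0.5   0.57 -0.5 ]
```

>>> send_rows(series=[0.002, 0, 0, 0, 0, 0, 5, 0.004, 0, 0, 0, 0, 0, 5, 0.005, 0, 0, 0, 0, 0, 5, 0.006, 0, 0, 0, 0, 0, 5, 0.007, 0, 0, 0, 0, 0, 5, 0.0075, 0, 0, 0, 0, 0, 5, 0.0075, 0, 0, 0, 0, 0, 5])

```text
clock: 8.05
ee_pos: [0.5883, -0.04, 0.0694]
ee_rot: [[-0.0, 1.0, -0.023], [-0.0, -0.023, -1.0], [-1.0, -0.0, 0.0]]
ft_force: [-0.4, -0.1, -1.0]
finger_gap: 0.0111
```

Run:
```python
from mv import *
from stopm import *
st()
d=arm.snapshot('side'); im=d['color']
cv2.imwrite('pics/side5.png',im)
overlay(im,'side',[],240,165,90,70,8.5,'pics/n_side.png')
```

```text
8.05 pos [ 0.5883 -0.04    0.0694] yaw -1.35 x [-0.e+00 -1.e-04 -1.e+00] F [-0.37 -0.13 -1.02] M [-0.    0.25  0.02] gap 0.0111 q [ 0.18  0.89 -0.34  1.79  0.51  0.55 -0.5 ]
```

View pics/n_side.png

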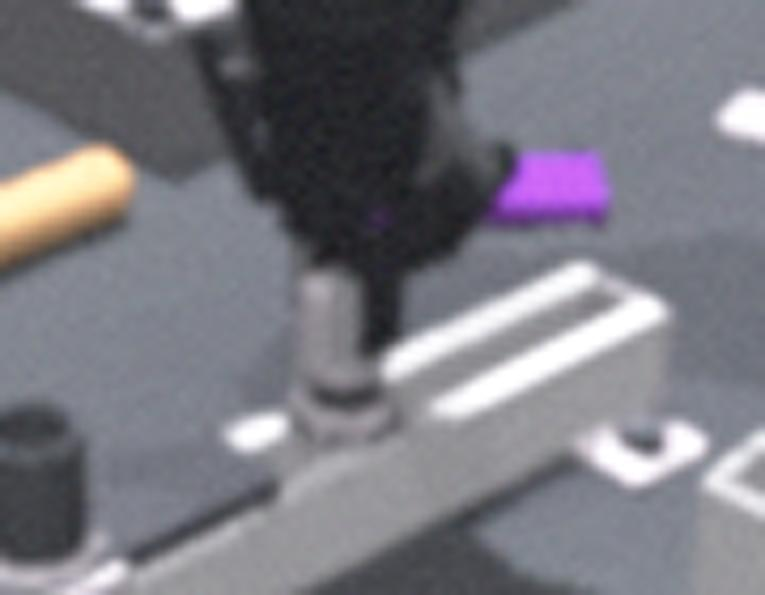

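>>> send_rows(series=[0.0003, 0, -0.002, 0, 0, 0, 5, 0.0003, 0, -0.005, 0, 0, 0, 5, 0.0003, 0, -0.008, 0, 0, 0, 5, 0.0003, 0, -0.011, 0, 0, 0, 5, 0.0003, 0, -0.014, 0, 0, 0, 5, 0.0003, 0, -0.017, 0, 0, 0, 5, 0.0003, 0, -0.02, 0, 0, 0, 5, 0.0003, 0, -0.022, 0, 0, 0, 5, 0.0003, 0, -0.022, 0, 0, 0, 5])

```text
clock: 9.22
ee_pos: [0.5888, -0.0174, 0.069]
ee_rot: [[-0.0, 1.0, -0.023], [0.0, -0.023, -1.0], [-1.0, -0.0, -0.0]]
ft_force: [-2.6, -2.4, 3.1]
finger_gap: 0.011
```

Run:
```python
from mv import *
from stopm import *
st()
d=arm.snapshot('side'); im=d['color']
cv2.imwrite('pics/side6.png',im)
overlay(im,'side',[],210,175,100,80,7.5,'pics/n_side.png')
st()
```

```text
9.22 pos [ 0.5888 -0.0174  0.069 ] yaw -1.32 x [-1.e-04  5.e-04 -1.e+00] F [-2.59 -2.36  3.06] M [-0.66  0.49 -0.05] gap 0.011 q [ 0.14  0.89 -0.33  1.79  0.5   0.55 -0.53]
9.28 pos [ 0.5888 -0.0174  0.069 ] yaw -1.33 x [-1.e-04  6.e-04 -1.e+00] F [-3.15 -3.04  4.17] M [-0.68  0.49 -0.03] gap 0.0112 q [ 0.14  0.89 -0.33  1.79  0.5   0.55 -0.53]
```

View pics/n_side.png

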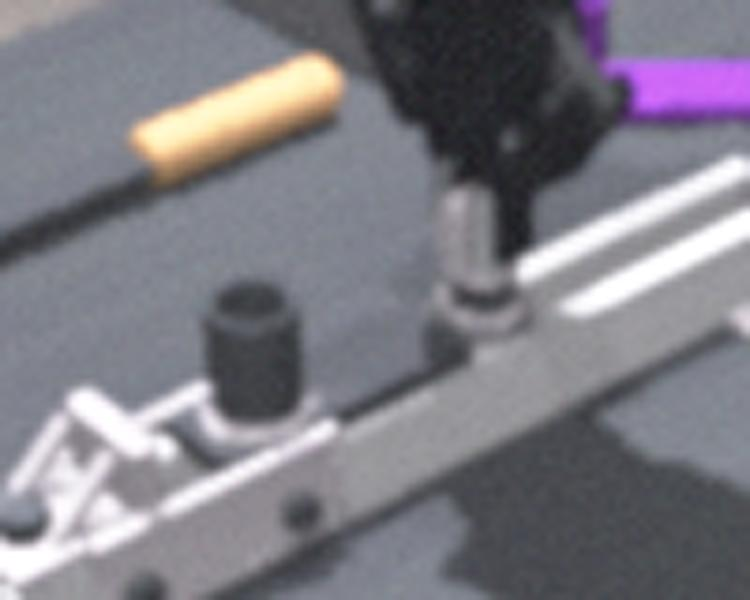

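>>> send_rows(series=[0, -0.0003, -0.001, 0, 0, 0, 5, 0, -0.0006, -0.003, 0, 0, 0, 5, 0, -0.0006, -0.005, 0, 0, 0, 5, 0, -0.0006, -0.007, 0, 0, 0, 5, 0, -0.0006, -0.009, 0, 0, 0, 5, 0, -0.0006, -0.01, 0, 0, 0, 5])

```text
clock: 10.02
ee_pos: [0.5889, -0.0091, 0.0691]
ee_rot: [[0.001, 1.0, -0.024], [-0.002, -0.024, -1.0], [-1.0, 0.001, 0.002]]
ft_force: [-0.5, -5.5, 2.7]
finger_gap: 0.0109
```

```bash
python3 -c "
from mv import *
st()"
```

```text
10.03 pos [ 0.5889 -0.0091  0.0691] yaw -1.39 x [ 7.0e-04 -1.7e-03 -1.0e+00] F [-0.54 -5.46  2.71] M [-1.38  0.07  0.  ] gap 0.0109 q [ 0.12  0.89 -0.33  1.79  0.5   0.55 -0.55]
```

>>> send_rows(series=[0, 0, -0.0015, 0, 0, 0, 5, 0, 0, -0.003, 0, 0, 0, 5, 0, 0, -0.005, 0, 0, 0, 5, 0, 0, -0.0065, 0, 0, 0, 5, 0, 0, -0.008, 0, 0, 0, 5, 0, 0, -0.008, 0, 0, 0, 5])

```text
clock: 10.78
ee_pos: [0.5891, -0.0009, 0.0691]
ee_rot: [[0.001, 1.0, -0.024], [-0.001, -0.024, -1.0], [-1.0, 0.001, 0.001]]
ft_force: [-0.4, -4.8, 2.9]
finger_gap: 0.0112
```

Run:
```python
from mv import *
from stopm import *
st()
d=arm.snapshot('side'); im=d['color']
overlay(im,'side',[],210,175,100,80,7.5,'pics/n_side.png')
d=arm.snapshot('top'); im=d['color']
overlay(im,'top',[],195,170,110,60,7,'pics/n_top.png')
st()
```

```text
10.78 pos [ 0.5891 -0.0009  0.0691] yaw -1.38 x [ 7.0e-04 -1.4e-03 -1.0e+00] F [-0.4  -4.83  2.89] M [-1.33  0.12 -0.02] gap 0.0112 q [ 0.11  0.89 -0.33  1.79  0.5   0.55 -0.56]
10.88 pos [ 0.5891 -0.0009  0.0691] yaw -1.39 x [ 7.0e-04 -1.3e-03 -1.0e+00] F [-0.25 -5.58  2.6 ] M [-1.21  0.14  0.01] gap 0.0114 q [ 0.11  0.89 -0.33  1.79  0.5   0.55 -0.56]
```

View pics/n_side.png

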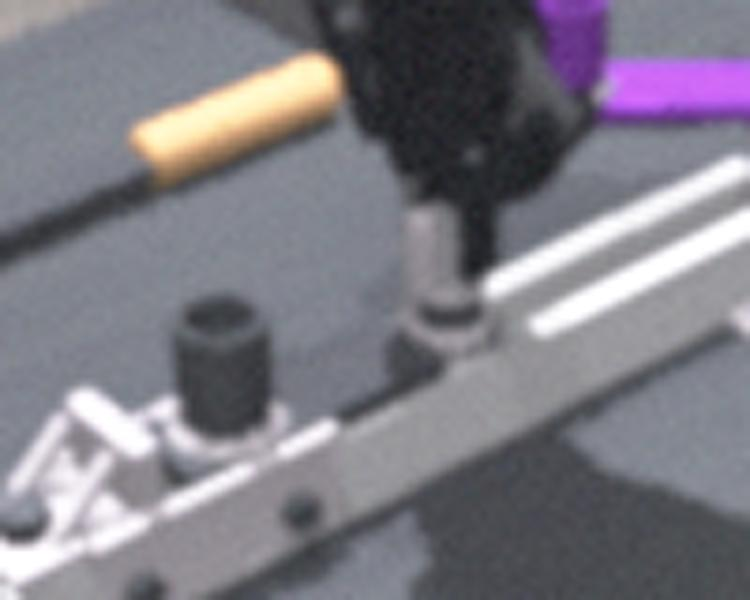

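View pics/n_top.png

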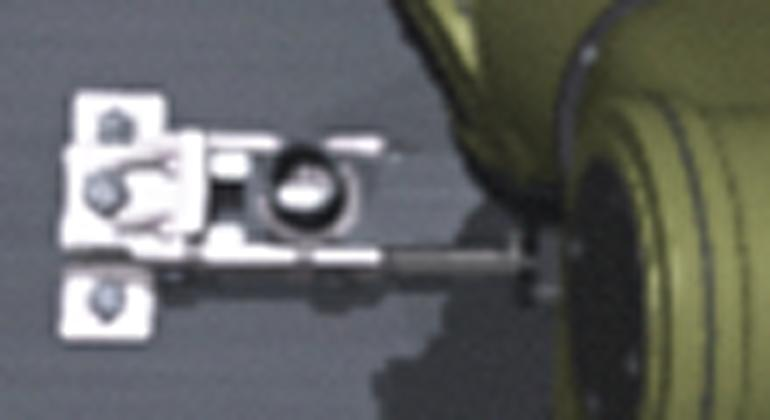

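>>> send_rows(series=[0, 0, -0.0015, 0, 0, 0, 5, 0, 0, -0.003, 0, 0, 0, 5, 0, 0, -0.005, 0, 0, 0, 5, 0, 0, -0.0065, 0, 0, 0, 5, 0, 0, -0.008, 0, 0, 0, 5, 0, 0, -0.009, 0, 0, 0, 5, 0, 0, -0.009, 0, 0, 0, 5])

```text
clock: 11.75
ee_pos: [0.5893, 0.0081, 0.0691]
ee_rot: [[0.001, 1.0, -0.024], [-0.001, -0.024, -1.0], [-1.0, 0.001, 0.001]]
ft_force: [-0.3, -4.6, 2.3]
finger_gap: 0.0114
```

Run:
```python
from mv import *
from stopm import *
st()
d=arm.snapshot('top'); im=d['color']
overlay(im,'top',[],195,170,110,60,7,'pics/n_top.png')
```

```text
11.75 pos [0.5893 0.0081 0.0691] yaw -1.38 x [ 7.0e-04 -1.4e-03 -1.0e+00] F [-0.28 -4.61  2.28] M [-1.26  0.09 -0.01] gap 0.0114 q [ 0.09  0.89 -0.32  1.79  0.5   0.55 -0.57]
```

View pics/n_top.png

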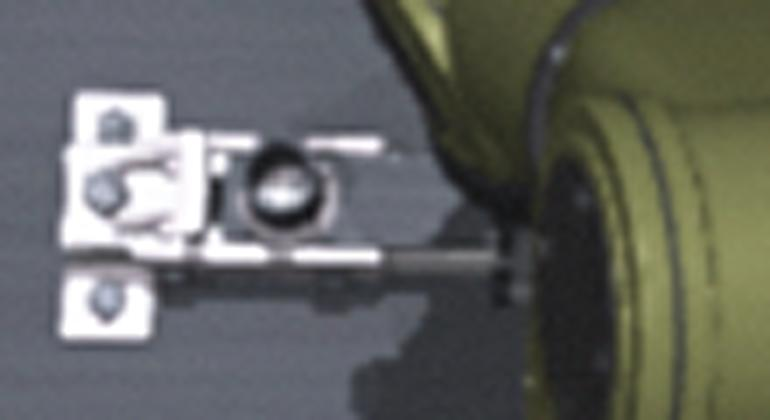

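>>> send_rows(series=[0, 0, -0.001, 0, 0, 0, 5, 0, 0, -0.002, 0, 0, 0, 5, 0, 0, -0.003, 0, 0, 0, 5, 0, 0, -0.004, 0, 0, 0, 5, 0, 0, -0.005, 0, 0, 0, 5, 0, 0, -0.005, 0, 0, 0, 5])

```text
clock: 12.55
ee_pos: [0.5894, 0.013, 0.0691]
ee_rot: [[0.001, 1.0, -0.024], [-0.001, -0.024, -1.0], [-1.0, 0.001, 0.001]]
ft_force: [0.6, -5.2, 3.7]
finger_gap: 0.0109
```

Run:
```python
from mv import *
from stopm import *
st()
d=arm.snapshot('top'); im=d['color']
overlay(im,'top',[],195,170,110,60,7,'pics/n_top.png')
```

```text
12.55 pos [0.5894 0.013  0.0691] yaw -1.38 x [ 7.0e-04 -1.5e-03 -1.0e+00] F [ 0.61 -5.22  3.66] M [-1.35  0.11 -0.01] gap 0.0109 q [ 0.08  0.89 -0.32  1.79  0.49  0.55 -0.58]
```

View pics/n_top.png

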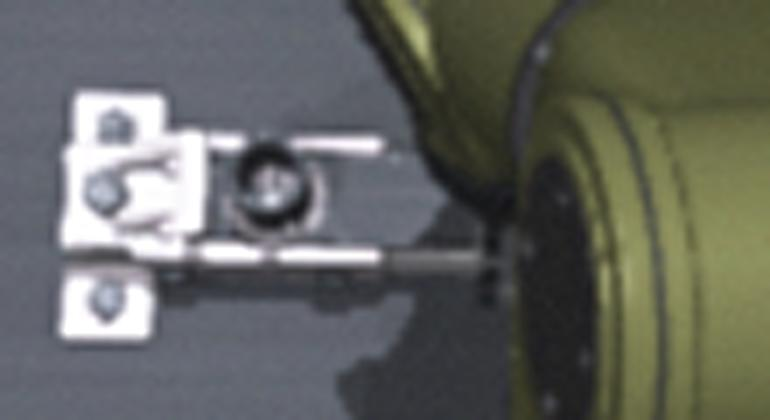

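>>> send_rows(series=[0, 0, -0.0005, 0, 0, 0, 5, 0, 0, -0.001, 0, 0, 0, 5, 0, 0, -0.0015, 0, 0, 0, 5, 0, 0, -0.002, 0, 0, 0, 5, 0, 0, -0.002, 0, 0, 0, 5])

```text
clock: 13.22
ee_pos: [0.5894, 0.0135, 0.069]
ee_rot: [[0.0, 1.0, -0.025], [-0.003, -0.025, -1.0], [-1.0, 0.0, 0.003]]
ft_force: [-0.4, -7.9, 3.4]
finger_gap: 0.0111
```

Run:
```python
from mv import *
st()
```

```text
13.22 pos [0.5894 0.0135 0.069 ] yaw -1.44 x [ 3.0e-04 -3.4e-03 -1.0e+00] F [-0.38 -7.88  3.38] M [-1.82  0.1  -0.01] gap 0.0111 q [ 0.08  0.89 -0.32  1.79  0.49  0.55 -0.58]
```

>>> send_rows(series=[0, 0, -0.0005, 0, 0, 0, 5, 0, 0, -0.001, 0, 0, 0, 5, 0, 0, -0.0015, 0, 0, 0, 5, 0, 0, -0.002, 0, 0, 0, 5, 0, 0, -0.002, 0, 0, 0, 5])

```text
clock: 13.85
ee_pos: [0.5894, 0.0137, 0.069]
ee_rot: [[-0.0, 1.0, -0.026], [-0.006, -0.026, -1.0], [-1.0, 0.0, 0.006]]
ft_force: [0.2, -9.7, 3.0]
finger_gap: 0.011
```

Run:
```python
from mv import *
st()
```

```text
13.85 pos [0.5894 0.0137 0.069 ] yaw -1.5 x [-1.0e-04 -5.8e-03 -1.0e+00] F [ 0.23 -9.69  3.  ] M [-2.36 -0.01  0.03] gap 0.011 q [ 0.08  0.89 -0.32  1.79  0.49  0.55 -0.59]
```

>>> send_rows(series=[0, 0, -0.0008, 0, 0, 0, 5, 0, 0, -0.0016, 0, 0, 0, 5, 0, 0, -0.0024, 0, 0, 0, 5, 0, 0, -0.003, 0, 0, 0, 5, 0, 0, -0.003, 0, 0, 0, 5])

```text
clock: 14.48
ee_pos: [0.5893, 0.014, 0.0689]
ee_rot: [[-0.001, 1.0, -0.028], [-0.009, -0.028, -1.0], [-1.0, -0.001, 0.009]]
ft_force: [-0.2, -13.0, 4.0]
finger_gap: 0.0109
```

Run:
```python
from mv import *
from stopm import *
st()
d=arm.snapshot('top'); im=d['color']
overlay(im,'top',[],195,170,110,60,7,'pics/n_top.png')
d=arm.snapshot('side'); im=d['color']
overlay(im,'side',[],200,180,100,70,8,'pics/n_side.png')
st()
```

```text
14.47 pos [0.5893 0.014  0.0689] yaw -1.6 x [-9.0e-04 -9.3e-03 -1.0e+00] F [ -0.19 -12.97   3.99] M [-3.34 -0.06 -0.04] gap 0.0109 q [ 0.07  0.89 -0.31  1.79  0.49  0.55 -0.59]
14.57 pos [0.5894 0.014  0.0689] yaw -1.6 x [-8.0e-04 -9.3e-03 -1.0e+00] F [  0.45 -13.33   2.97] M [-3.32 -0.09 -0.02] gap 0.0112 q [ 0.07  0.89 -0.31  1.79  0.49  0.55 -0.59]
```

View pics/n_top.png

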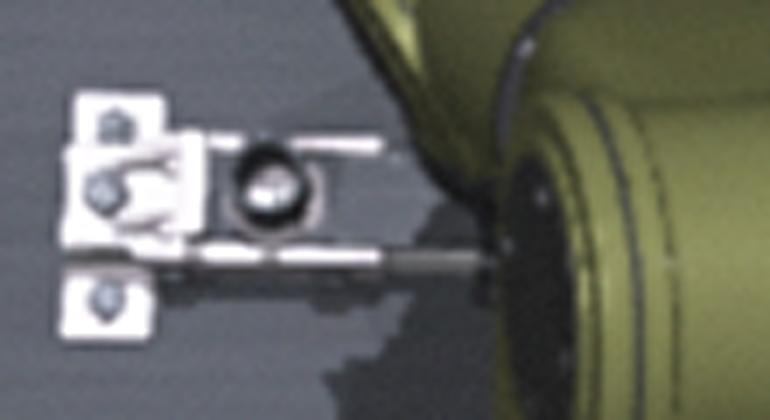

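View pics/n_side.png

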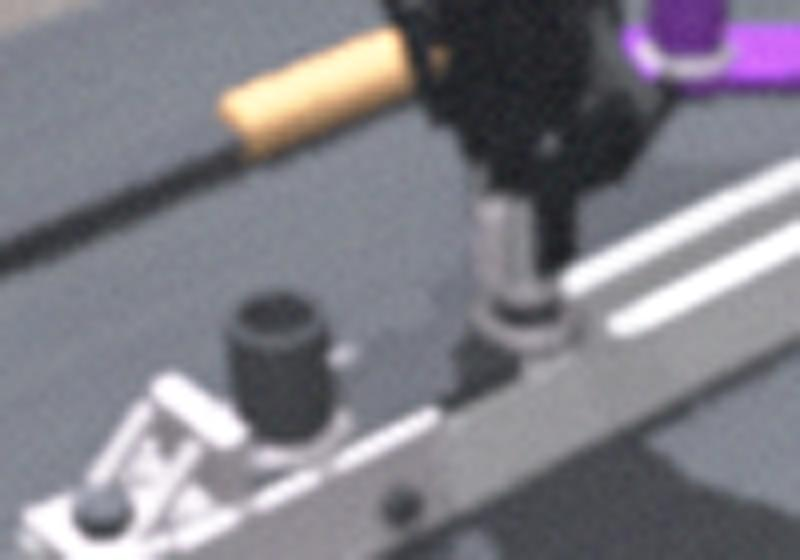

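>>> send_rows(series=[0.001, 0, 0, 0, 0, 0, 5, 0.0025, 0, 0, 0, 0, 0, 5, 0.004, 0, 0, 0, 0, 0, 5, 0.0055, 0, 0, 0, 0, 0, 5, 0.007, 0, 0, 0, 0, 0, 5, 0.008, 0, 0, 0, 0, 0, 5, 0.008, 0, 0, 0, 0, 0, 5])

```text
clock: 15.45
ee_pos: [0.5894, 0.0138, 0.0617]
ee_rot: [[-0.0, 1.0, -0.028], [-0.01, -0.028, -1.0], [-1.0, -0.0, 0.01]]
ft_force: [-1.5, -15.2, 10.7]
finger_gap: 0.0108
```

Run:
```python
from mv import *
st()
```

```text
15.45 pos [0.5894 0.0138 0.0617] yaw -1.62 x [-5.0e-04 -9.8e-03 -1.0e+00] F [ -1.53 -15.15  10.71] M [-3.29  0.35 -0.05] gap 0.0108 q [ 0.07  0.9  -0.31  1.79  0.5   0.54 -0.6 ]
```

>>> send_rows(series=[0.001, 0, 0.0005, 0, 0, 0, 5, 0.002, 0, 0.001, 0, 0, 0, 5, 0.0025, 0, 0.001, 0, 0, 0, 5, 0.0025, 0, 0.001, 0, 0, 0, 5])

```text
clock: 15.95
ee_pos: [0.5894, 0.0137, 0.0596]
ee_rot: [[-0.0, 1.0, -0.028], [-0.009, -0.028, -1.0], [-1.0, 0.0, 0.009]]
ft_force: [-2.2, -13.2, 13.9]
finger_gap: 0.0109
```

Run:
```python
from mv import *
st()
```

```text
15.95 pos [0.5894 0.0137 0.0596] yaw -1.59 x [-1.0e-04 -8.7e-03 -1.0e+00] F [ -2.21 -13.17  13.88] M [-3.    0.54  0.03] gap 0.0109 q [ 0.07  0.9  -0.31  1.79  0.5   0.53 -0.6 ]
```

>>> send_rows(series=[0.0002, 0.0001, 0, 6, 0, 0, 5, 0.0002, 0.0002, 0, 14, 0, 0, 5, 0.0002, 0.0004, 0.0001, 22, 0, 0, 5, 0.0002, 0.0005, 0.0001, 30, 0, 0, 5, 0.0002, 0.0006, 0.0002, 38, 0, 0, 5, 0.0002, 0.0007, 0.0003, 45, 0, 0, 5, 0.0002, 0.0007, 0.0003, 45, 0, 0, 5])

```text
clock: 16.82
ee_pos: [0.5868, 0.0137, 0.0589]
ee_rot: [[-0.006, 0.687, -0.727], [-0.008, -0.727, -0.687], [-1.0, 0.002, 0.01]]
ft_force: [-6.8, -12.1, 14.6]
finger_gap: 0.0114
```

Run:
```python
from mv import *
st()
```

```text
16.82 pos [0.5868 0.0137 0.0589] yaw -46.6 x [-0.0061 -0.0085 -0.9999] F [ -6.82 -12.09  14.6 ] M [-2.97  1.6  -0.01] gap 0.0114 q [-0.04  0.89 -0.11  1.8   0.21  0.47 -1.12]
```

>>> send_rows(series=[0, 0.002, 0.0004, 4, 0, 0, 5, 0, 0.004, 0.0008, 10, 0, 0, 5, 0, 0.0053, 0.0012, 17, 0, 0, 5, 0, 0.0053, 0.0012, 24, 0, 0, 5, 0, 0.0053, 0.0012, 31, 0, 0, 5, 0, 0.0053, 0.0012, 36, 0, 0, 5, 0, 0.0053, 0.0012, 36, 0, 0, 5])

```text
clock: 17.7
ee_pos: [0.5899, 0.0134, 0.0589]
ee_rot: [[-0.005, 0.132, -0.991], [-0.003, -0.991, -0.132], [-1.0, 0.002, 0.005]]
ft_force: [-7.2, -5.7, 14.8]
finger_gap: 0.011
```

Run:
```python
from mv import *
st()
```

```text
17.7 pos [0.5899 0.0134 0.0589] yaw -82.42 x [-0.0049 -0.0025 -1.    ] F [-7.18 -5.72 14.82] M [-1.42  1.71  0.  ] gap 0.011 q [-0.12  0.89  0.03  1.8  -0.04  0.46 -1.5 ]
```

>>> send_rows(series=[0, 0, 0, 4, 0, 0, 5, 0, 0, 0, 9, 0, 0, 5, 0, 0, 0, 9, 0, 0, 5])

```text
clock: 18.08
ee_pos: [0.5898, 0.0134, 0.0589]
ee_rot: [[-0.005, -0.025, -1.0], [-0.002, -1.0, 0.025], [-1.0, 0.002, 0.005]]
ft_force: [-7.4, -6.7, 13.8]
finger_gap: 0.0112
```

Run:
```python
from mv import *
from stopm import *
st()
d=arm.snapshot('side'); im=d['color']
overlay(im,'side',[],220,180,80,70,8,'pics/n_side.png')
d=arm.snapshot('top'); im=d['color']
overlay(im,'top',[],195,170,110,60,7,'pics/n_top.png')
```

```text
18.07 pos [0.5898 0.0134 0.0589] yaw -91.42 x [-0.005  -0.0023 -1.    ] F [-7.45 -6.73 13.76] M [-1.42  1.71  0.01] gap 0.0112 q [-0.14  0.89  0.06  1.8  -0.1   0.46 -1.6 ]
```

View pics/n_side.png

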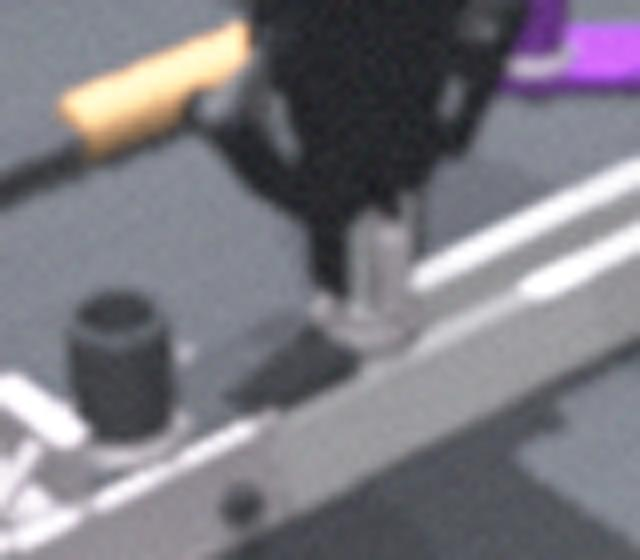

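View pics/n_top.png

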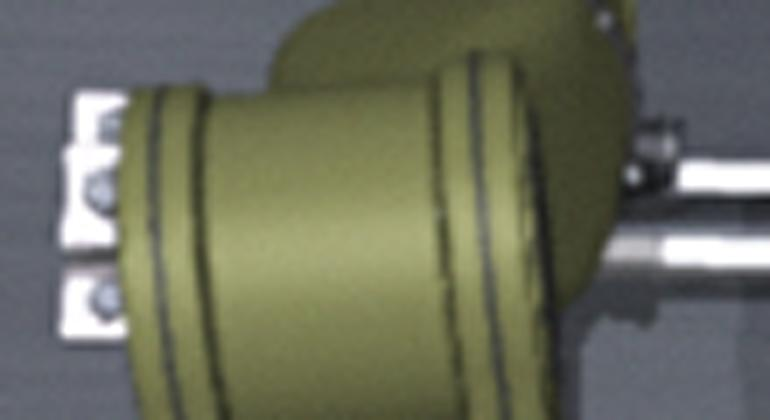

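>>> send_rows(series=[0, 0, 0.0015, 0, 0, 0, 5, 0, 0, 0.003, 0, 0, 0, 5, 0, 0, 0.0035, 0, 0, 0, 5])

```text
clock: 18.55
ee_pos: [0.5896, 0.0135, 0.0591]
ee_rot: [[0.002, -0.024, -1.0], [-0.002, -1.0, 0.024], [-1.0, 0.002, -0.002]]
ft_force: [-2.7, -6.3, 10.1]
finger_gap: 0.0111
```

Run:
```python
from mv import *
st()
```

```text
18.55 pos [0.5896 0.0135 0.0591] yaw -91.4 x [ 0.0017 -0.002  -1.    ] F [-2.71 -6.32 10.1 ] M [-1.5   0.62  0.03] gap 0.0111 q [-0.14  0.89  0.06  1.8  -0.1   0.45 -1.6 ]
```

>>> send_rows(series=[-0.001, 0, 0.0005, 0, 0, 0, 5, -0.002, 0, 0.0005, 0, 0, 0, 5, -0.003, 0, 0.0005, 0, 0, 0, 5, -0.004, 0, 0.0005, 0, 0, 0, 5, -0.004, 0, 0.0005, 0, 0, 0, 5])

```text
clock: 19.18
ee_pos: [0.5895, 0.0135, 0.0629]
ee_rot: [[0.002, -0.024, -1.0], [-0.002, -1.0, 0.024], [-1.0, 0.002, -0.002]]
ft_force: [-1.2, -6.9, 7.4]
finger_gap: 0.0112
```

Run:
```python
from mv import *
st()
```

```text
19.18 pos [0.5895 0.0135 0.0629] yaw -91.39 x [ 0.0024 -0.002  -1.    ] F [-1.17 -6.92  7.45] M [-1.51  0.42  0.  ] gap 0.0112 q [-0.14  0.88  0.06  1.8  -0.1   0.45 -1.6 ]
```

>>> send_rows(series=[-0.0008, 0, 0, 0, 0, 0, 5, -0.0016, 0, 0, 0, 0, 0, 5, -0.0022, 0, 0, 0, 0, 0, 5, -0.0022, 0, 0, 0, 0, 0, 5])

```text
clock: 19.68
ee_pos: [0.5895, 0.0135, 0.0648]
ee_rot: [[0.002, -0.024, -1.0], [-0.002, -1.0, 0.024], [-1.0, 0.002, -0.002]]
ft_force: [-0.7, -5.4, 4.2]
finger_gap: 0.0113
```

Run:
```python
from mv import *
st()
```

```text
19.68 pos [0.5895 0.0135 0.0648] yaw -91.39 x [ 0.0023 -0.0021 -1.    ] F [-0.7  -5.38  4.16] M [-1.49  0.3  -0.02] gap 0.0113 q [-0.14  0.88  0.06  1.8  -0.1   0.46 -1.6 ]
```

>>> send_rows(series=[-0.0005, 0, 0, 0, 0, 0, 5, -0.0012, 0, 0, 0, 0, 0, 5, -0.0018, 0, 0, 0, 0, 0, 5, -0.0018, 0, 0, 0, 0, 0, 5])

```text
clock: 20.18
ee_pos: [0.5894, 0.0135, 0.065]
ee_rot: [[0.002, -0.024, -1.0], [-0.002, -1.0, 0.024], [-1.0, 0.002, -0.002]]
ft_force: [2.1, -6.1, -7.8]
finger_gap: 0.0111
```

Run:
```python
from mv import *
st()
```

```text
20.18 pos [0.5894 0.0135 0.065 ] yaw -91.39 x [ 0.0017 -0.0022 -1.    ] F [ 2.08 -6.07 -7.79] M [-1.5  -0.45  0.04] gap 0.0111 q [-0.14  0.88  0.06  1.8  -0.1   0.46 -1.6 ]
```

>>> send_rows(series=[0.0005, 0.0008, 0, 0, 0, 0, 5, 0.001, 0.0015, 0, 0, 0, 0, 5, 0.001, 0.0018, 0, 0, 0, 0, 5, 0.001, 0.0018, 0, 0, 0, 0, 5])

```text
clock: 20.68
ee_pos: [0.5894, 0.0134, 0.065]
ee_rot: [[0.002, -0.023, -1.0], [-0.0, -1.0, 0.023], [-1.0, 0.0, -0.002]]
ft_force: [2.9, -4.3, -6.0]
finger_gap: 0.0107
```

Run:
```python
from mv import *
st()
```

```text
20.68 pos [0.5894 0.0134 0.065 ] yaw -91.34 x [ 1.6e-03 -1.0e-04 -1.0e+00] F [ 2.87 -4.3  -6.  ] M [-1.01 -0.6  -0.05] gap 0.0107 q [-0.14  0.88  0.06  1.8  -0.1   0.46 -1.6 ]
```

>>> send_rows(series=[0.0004, 0, 0, 0, 0, 0, 5, 0.0008, 0, 0, 0, 0, 0, 5, 0.0008, 0, 0, 0, 0, 0, 5])

```text
clock: 21.05
ee_pos: [0.5894, 0.0134, 0.0649]
ee_rot: [[0.002, -0.023, -1.0], [0.0, -1.0, 0.023], [-1.0, -0.0, -0.002]]
ft_force: [2.1, -4.4, 0.4]
finger_gap: 0.011
```

Run:
```python
from mv import *
st()
```

```text
21.05 pos [0.5894 0.0134 0.0649] yaw -91.34 x [ 0.0018  0.     -1.    ] F [ 2.09 -4.42  0.45] M [-0.97 -0.51 -0.01] gap 0.011 q [-0.13  0.88  0.06  1.8  -0.1   0.46 -1.6 ]
```

Force is near zero vertically with light forward hold. Opening now.

>>> send_rows(series=[0, 0, 0, 0, 0, 0, 20, 0, 0, 0, 0, 0, 0, 35, 0, 0, 0, 0, 0, 0, 45, 0, 0, 0, 0, 0, 0, 45])

```text
clock: 21.55
ee_pos: [0.5883, 0.0138, 0.0644]
ee_rot: [[-0.0, -0.023, -1.0], [0.0, -1.0, 0.023], [-1.0, -0.0, 0.0]]
ft_force: [0.0, 0.2, 0.0]
finger_gap: 0.0385
```

Run:
```python
from mv import *
from stopm import *
st()
d=arm.snapshot('side'); im=d['color']
overlay(im,'side',[],220,180,80,70,8,'pics/n_side.png')
```

```text
21.55 pos [0.5883 0.0138 0.0644] yaw -91.33 x [-5.e-04  4.e-04 -1.e+00] F [0.02 0.2  0.04] M [ 0.02 -0.05  0.02] gap 0.0385 q [-0.14  0.88  0.06  1.8  -0.1   0.46 -1.6 ]
```

View pics/n_side.png

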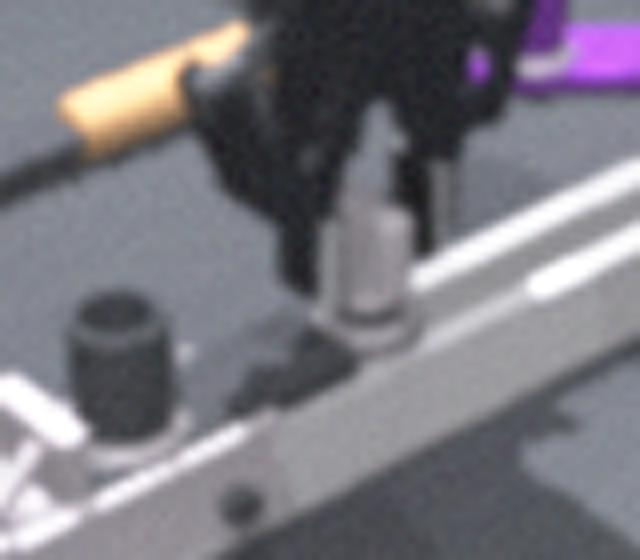

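>>> send_rows(series=[-0.008, 0, 0, 0, 0, 0, 45, -0.02, 0, 0, 0, 0, 0, 45, -0.035, 0, 0, 0, 0, 0, 45, -0.06, 0, 0, 0, 0, 0, 45, -0.09, 0, 0, 0, 0, 0, 45, -0.12, 0, 0, 0, 0, 0, 45, -0.14, 0, 0, 0, 0, 0, 45])

```text
clock: 22.48
ee_pos: [0.5892, 0.0133, 0.2072]
ee_rot: [[0.003, -0.024, -1.0], [0.0, -1.0, 0.024], [-1.0, -0.0, -0.003]]
ft_force: [-0.2, -0.4, 0.4]
finger_gap: 0.0385
```

>>> send_rows(series=[0, 0.03, 0, 0, 0, 0, 45, 0, 0.07, 0, 0, 0, 0, 45, 0, 0.11, 0, 0, 0, 0, 45, 0, 0.15, 0, 0, 0, 0, 45, 0, 0.19, 0, 0, 0, 0, 45, 0, 0.23, 0, 0, 0, 0, 45, 0, 0.25, 0, 0, 0, 0, 45, 0, 0.25, 0, 0, 0, 0, 45])

```text
clock: 23.48
ee_pos: [0.5824, -0.2378, 0.205]
ee_rot: [[0.001, -0.026, -1.0], [-0.001, -1.0, 0.026], [-1.0, 0.001, -0.001]]
ft_force: [0.3, 1.6, -0.4]
finger_gap: 0.0387
```

Run:
```python
from mv import *
from stopm import *
st()
for c,a in (('side',(190,175,100,75,8)),('top',(190,170,110,60,7))):
    im=arm.snapshot(c)['color']; cv2.imwrite(f'pics/{c}9.png',im)
    overlay(im,c,[],*a,f'pics/n_{c}.png')
```

```text
23.48 pos [ 0.5824 -0.2378  0.205 ] yaw -91.49 x [ 5.e-04 -6.e-04 -1.e+00] F [ 0.34  1.56 -0.36] M [0.03 0.07 0.02] gap 0.0387 q [ 0.28  0.72  0.06  1.59 -0.05  0.83 -1.24]
```

View pics/n_side.png

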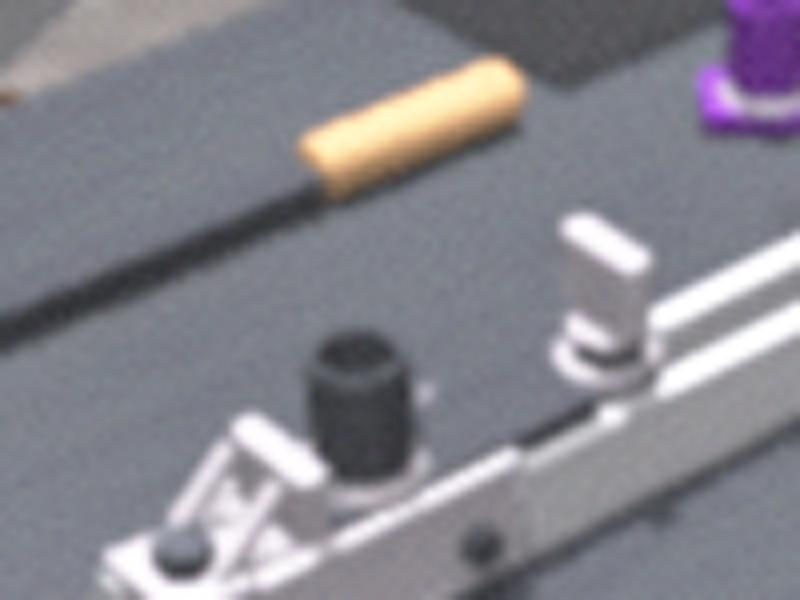

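View pics/n_top.png

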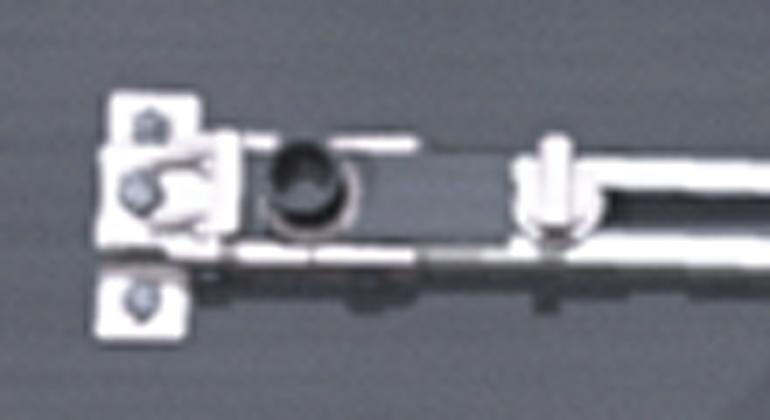

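View pics/top9.png

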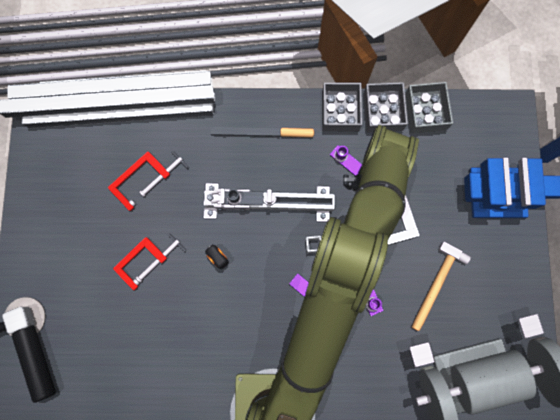

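Run:
```python
from stopm import *
m=1e-3
P={'top':[0.5932,0.1397,-1.5935],'side':[0.58984,0.1415,-1.5958]}
for c,a in (('side',(190,175,100,75,8)),('top',(190,170,110,60,7))):
    im=cv2.imread(f'pics/{c}9.png'); p=P[c]
    q=T(p,[[.128,0,.026]])[0]; sp=[q[0],q[1],p[2]+np.pi/2,q[2]]
    S=railsegs(p)[3:]+stopsegs(sp)[:5]
    S+=[(T(p,box(0,110,-19,19,51)),(255,255,0)),(T(p,circ(16.5,96)+[.027,0,0]),(255,0,255))]
    overlay(im,c,S,*a,f'pics/n_{c}.png')
```

```text
(no output)
```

View pics/n_side.png

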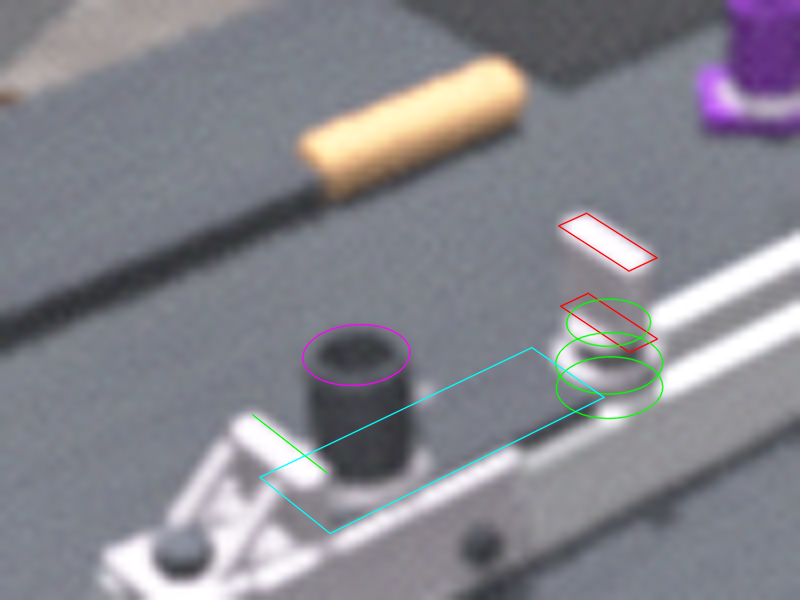

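View pics/n_top.png

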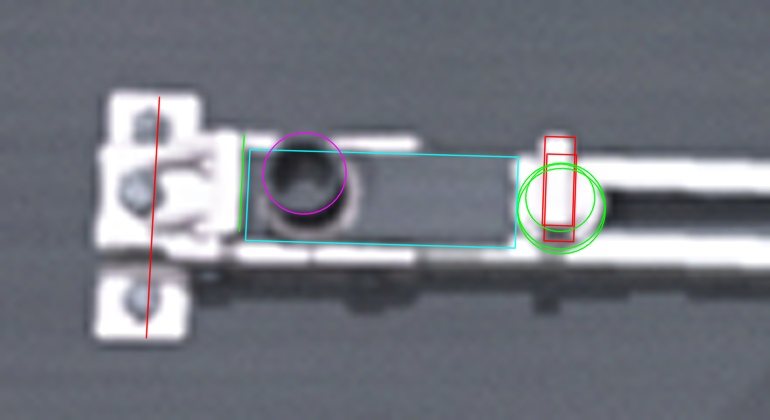

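Run:
```python
from mv import *
st(); print(arm.job_done()); st()
```

```text
23.57 pos [ 0.5832 -0.2342  0.2046] yaw -91.22 x [ 3.e-04  2.e-03 -1.e+00] F [0.5  1.17 0.02] M [ 0.06 -0.01  0.02] gap 0.0386 q [ 0.28  0.72  0.06  1.59 -0.05  0.83 -1.24]
the job is handed in; nothing more can be done
None
the job is handed in; nothing more can be done
```

The stop is locked across the slot with the plate home against the end bracket, and I handed the job in at about 23.6 s. The hand-in reports no verdict, so success rests on my own readings.

**What I did**
- I gripped the stop by its wing and lowered it nut-first into the slot behind the plate. It went in without catching.
- I slid the plate along at about 5 N until it stopped moving, then held it against the bracket at about 13 N (peak reading 15 N).
- I pressed about 9–10 mm, turned 90° clockwise, let it spring back up, then opened the fingers and withdrew.

**What the last checks showed**
- **Locked:** when I lifted, the stop was blocked at about 26.5 mm above the bench, against 26 mm expected.
- **Turn:** the wing is across the slot to within about a degree by the tool angle.
- **Plate and collar:** overlays of the final state on both cameras match the plate home, the collar against it and the nut risen, within about 1 pixel (2–3 mm). That is coarser than the 1.7 mm gap limits, so the gaps rest mainly on the force readings.
- **Other things:** those the last pictures showed clearly look unmoved. The arm hid the jack in the last top picture, so I did not recheck it.

**What disagreed**
- The two cameras differed by about 3–4 mm across the slot. I went by the top camera, which agreed with the arm's own position once the stop was held.
- During the twist, friction moved the tool about 2.6 mm sideways. I steered it back to within about 1 mm of the slot's centre before letting it rise.

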